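Lift the hot lid off the blanching pan with the lid lifter

TASK

The fruit-blanching pan on the hob has a hot lid: take the two-pronged lid lifter from its rest, hook it under the lid's loop handle, lift the lid off and carry it level and without haste to the round cork trivet, and set it down flat in the middle without dropping it. Then unhook the lifter and put it back in its rest the way it stood. Never touch the lid with the gripper, do not hit the hob or its overhead bar, and leave the pan and the bottle, bowl, jar and cup where they are.

Things in the scene. Friction and masses are not known exactly. Their poses are not given: they have to be found in the camera images.
- hob: Fixed black hob, 260 (x) x 250 (y) x 45 mm high. Origin: centre of its underside, on the counter; x points away from the robot at yaw 0, z up. A steel steam-extraction bar hangs over the pan (see bar_edge) on two 16 mm arms at y = +-112 mm (undersides 430 mm up) from two rear posts at x = +138 mm. Front and sides below the arms are open.
- pan: Loose shallow steel pan standing in the middle of the hob, 168 mm across, 65 mm high, 1.5 kg, with two wire ears to its +-y sides (to 107 mm from the axis). Origin: centre of its underside, 45 mm above the counter. Must stay where it is.
- lid: Loose steel lid on the pan: disc 180 mm across, 6 mm thick (low dome 5 mm more), with a plug 140 mm across under it that reaches 6 mm into the pan (lift more than 6 mm before moving sideways); 0.22 to 0.36 kg. Origin: centre of the disc's underside; z up. Hot: only the lifter may touch it.
- lid_loop (a point): Middle of the lid's straight loop bar: 10 mm thick, along the lid's y axis, 56 mm above the disc's underside, on two legs 80 mm apart inside. The opening below the bar is 45 mm high (40 mm over the dome); the prongs enter it along the lid's x axis. Axes as the lid's. With the lid on the trivet this point is 62 mm above the trivet's top.
- lifter: Loose lid lifter, 0.16 kg. Origin: where the middle of the loop bar sits when hooked; x along the two level prongs, z up, in use and in the rest alike. Prongs 8 mm thick at y = +-20 mm, axes at z = -9 mm, from x = -22 to 20 mm, tips turned up to x = 33, z = 10 mm. A stem rises from x = -24, z = -9 mm, 32 degrees from vertical, backwards (-x). Lowered 30 mm, the prongs pass freely under the bar.
- lifter_grip (a point): Middle of the lifter's dark wooden handle, 20 x 20 x 75 mm, at x = -81, y = 0, z = +82 mm from the lifter's origin; axes as the lifter's. The handle runs along (-0.530, 0, 0.848) in these axes (up and back), two of its faces are square to y: grip across y with the fingers in line with the handle, leaning 32 degrees.
- rest: Fixed lifter rest: foot 130 x 100 x 10 mm, a slanted cradle for the stem with 4 mm side play, a seat under the prongs' roots and an 18 mm wide lip (44 mm high) that stands between the prongs before the cross bar. Origin: centre of its underside; x is the direction of the stored prongs. The lifter's origin is then at x = 45, y = 0, z = 40 mm. It lifts straight up and goes back straight down.
- rest_grip (a point): Where the middle of the lifter's handle is when it stands in the rest (axes as the rest's).
- trivet: Fixed round cork trivet, 160 mm across, 20 mm high. Origin: centre of its underside.
- trivet_top (a point): Centre of the trivet's top face, 20 mm above the counter.
- bottle: Loose amber glass bottle, 64 mm across, 200 mm high; origin at the centre of its underside. Leave alone.
- bowl: Loose white bowl with a fruit, 112 mm across, 85 mm high; origin at the centre of its underside. Leave alone.
- jar: Loose glass jar, 56 mm across, 100 mm high; origin at the centre of its underside. Leave alone.
- cup: Loose white cup, 60 mm across, 75 mm high; origin at the centre of its underside. Leave alone.
- bar_edge (a point): Middle of the lower front edge of the hob's overhead bar, 420 mm above the counter, 95 mm to the robot's side of the hob's centre; axes as the hob's. From here the bar reaches 60 mm in +x, 130 mm to each side in y and 45 mm up. Because of it the gripper must lean back towards the robot when it works over the pan.

How it is judged:
On the way, in this order (a step that is already met when the one before it is completed fails the run):
1. the lifter is taken out of its rest (distance between lifter_grip and rest_grip above 0.06 m and contact force between the fingers and lifter above 1 N), for 0.2 s.
2. the lid hangs level on the lifter, clear of the pan (distance of lid from where it was at the start of the episode above 0.04 m and contact force between lid and lifter above 0.8 N and contact force between lid and pan below 0.05 N and angle between lid's own z axis and vertical below 0.26 rad), for 0.5 s.
3. the lid lies flat in the middle of the trivet and the lifter is off it (horizontal distance between lid_loop and trivet_top below 0.025 m and z of lid_loop in the frame of trivet_top below 0.066 m and angle between lid's own z axis and vertical below 0.06 rad and contact force between lid and lifter below 0.05 N), for 0.2 s.
At the end, for the whole second after the job is handed in: The lid lies flat (within 0.06 rad) on the trivet, its centre within 25 mm of the trivet's, at rest and clear of the lifter; the lifter stands in its rest as at the start (handle within 15 mm, leaning within 0.15 rad) and is let go; the pan is within 20 mm of where it stood (all of step 3 and linear speed of each of lid, lifter below 0.02 m/s and distance between lifter_grip and rest_grip below 0.015 m and angle between lifter's own z axis and vertical below 0.15 rad and distance of pan from where it was at the start of the episode below 0.02 m); the robot touches nothing.
It fails at once if the lid tips by more than 0.4 rad (23 degrees) (angle between lid's own z axis and vertical above 0.4 rad).
It fails at once if the lid is dropped or swung (faster than 0.6 m/s) (linear speed of lid above 0.6 m/s).
It fails at once if the gripper or arm touches the hot lid (contact force between any of the fingers, the arm and lid above 0.5 N).
It fails at once if the robot hits the hob or its overhead bar (contact force between any of the fingers, the arm and hob above 3 N or contact force between any of lifter, lid and hob above 5 N).
It fails at once if the pan, bottle, bowl, jar or cup is shifted by more than 20 mm (distance of any of bottle, bowl, jar, cup, pan from where it was at the start of the episode above 0.02 m).
It also fails if it takes over 72 s, if anything falls off the work surface, if the arm or the gripper's body presses on something with over 40 N, if the wrist force passes 120 N, or if a joint passes its speed limit or range.

ROBOT

A 7-joint arm with a two-finger parallel gripper is mounted at the origin on the work surface. World frame = base frame: x ahead of the robot, y to its left, z up, the work surface at z = 0. Lengths are in m, angles in rad, forces in N, time in s.
With the tool pointing down it reaches from about 0.35 to 0.9 m from the base axis. Payload 19.9 kg.
Tool frame: the origin (TCP) lies at the very end of the fingers, on their centre line; the grasp point (between the pads) lies 19 mm behind it; z points along the fingers, y is the direction in which the jaws open and shut (so a half turn about z gives the same grasp; the last joint's range is limited). The gripper opens to 94 mm and grips with 3 to 60 N. Pads are 16 mm wide; open, the fingers measure 119 mm over their backs; the gripper's body (75 mm by 177 mm) begins 78 mm behind the grasp point.
Start: joints at [1.224, 0.417, -0.01, 1.614, 0.005, 1.111, -0.053], TCP at [0.188, -0.596, 0.205] pointing down, gripper open.
Joint ranges: [-2.81, 2.81], [-0.39, 2.02], [-1.27, 1.25], [0.06, 2.57], [-1.19, 4.33], [0.19, 2], [-2.82, 2.82]. Speed limits (rad/s): [1.89, 1.89, 2.39, 2.39, 3.01, 3.01, 3.01].

INTERFACE

Orientations are given as a unit quaternion [w, x, y, z].
In Python, from station import get_obs, get_image, calibration, close_job gives the robot as it stands.
- The arm moves only by the tool jog_arm, never from a script. Its argument "plan" is a list of rows, each an object of numbers: "wx", "wy", "wz": the turn, a rotation vector about the tool's x, y, z in degrees; "tx", "ty", "tz": the shift along the tool's x, y, z in m; "hand": the opening, from -1 (shut) to 1 (fully open). In form: [{"wx": .., "wy": .., "wz": .., "tx": .., "ty": .., "tz": .., "hand": ..}, ...]. A call has 1 to 8 rows; each row shifts and turns the commanded pose from where the row before left it, along the tool's axes as they then stand; what a row does not reach is not made up. A row lasts 1/8 s, in which the tool goes at most 62.5 mm and 10.7 degrees, less where a joint would pass 70% of its speed; a pose out of reach is approached as far as the arm can. A call with a gripper value outside its range is refused whole. The fingers move at their own pace and stop on an object; "newtons" is the grip in N (left out, the last holds). Time passes only in rows, so rows that do not move let the fingers close. It gives the time, the measured TCP pose, the force and the opening at its end, in the units of the state.
- get_obs(): the state, without advancing time (a new reading comes with each control period).
- get_image(name): name is "side" or "top" or "wrist"; returns the picture (384x512x3 uint8, blue, green, red); there is no depth.
- calibration(name): a dict with "fov_y" (degrees; the focal length in pixels is half the picture's height over the tangent of half this angle, whatever the lens; pixels are square), "cx", "cy" (the principal point, pixels), "extrinsics" (4x4, takes a point from world to camera coordinates). Camera axes: x right, y down, z forward; pixel columns grow to the right and rows downward; lengths in m; the calibration is good to about 2 mm. A picture is of the moment at which its call begins: read the wrist's pose just before it. calibration takes no time and is no camera call; for the wrist camera it gives the pose at the moment of the call.
- close_job(): hands the job in, once; it reports no verdict.
The state is a dict: "clock": time; "joints": joint angles; "dq": joint speeds; "effort": joint torques, N m; "eef_pos": TCP position; "tcp_rot": TCP orientation; "ft_force": force on the tool from outside, world axes, zero at the start; "ft_torque": the same for the moment, N m; "gripper_width": finger opening in m.
Only numpy, scipy, OpenCV 4.12 (cv2) and the standard library are available. Lean on these libraries where they do the work, as an engineer would, in place of code of your own. Each camera call takes 0.05 s, during which the arm holds its last target.

## Working session

There is one attempt and no reset: what is moved stays moved. The work goes in short steps, Python scripts to look and compute and a tool call to move; the robot and the scene stay as the last step left them, time stands still between calls to the robot, and variables do not carry over. Pictures are saved under pics/ and viewed, and the job is handed in when it is done.

Besides the shell and the picture viewer there is one more tool, called after "Call:" as a command line: name --argument value ..., lists and objects as JSON in quotes. jog_arm: Moves the arm, as the interface text tells. Its arguments: {"type":"object","properties":{"plan":{"type":"array","items":{"type":"object","properties":{"wx":{"type":"number"},"wy":{"type":"number"},"wz":{"type":"number"},"tx":{"type":"number"},"ty":{"type":"number"},"tz":{"type":"number"},"hand":{"type":"number"}}}},"newtons":{"type":"number"}},"required":["plan"]}

```bash
ls; mkdir -p pics; python3 - <<'E'
from station import *
import cv2
o=get_obs(); print(o)
for n in ("side","top","wrist"):
    c=calibration(n); print(n,c)
    cv2.imwrite(f"pics/{n}0.png",get_image(n))
E
```

```text
pics
{'clock': 0.0, 'joints': array([ 1.22452484,  0.4179558 , -0.01033019,  1.61415901,  0.0046995 ,
        1.11072113, -0.05301732]), 'dq': array([ 0.00011923, -0.00010216,  0.00017814,  0.00151561, -0.00050357,
        0.00038514,  0.00139048]), 'effort': array([ 3.35492703e-03, -8.51243305e+01,  6.40009101e-01, -4.25979495e+01,
       -4.89121350e-02,  1.86391821e-02,  2.47053049e-04]), 'eef_pos': array([ 0.18743691, -0.59583545,  0.20484289]), 'tcp_rot': array([-5.95175087e-04,  9.88410384e-01,  1.51804284e-01, -1.31871842e-04]), 'ft_force': array([-0.0111206 ,  0.39716534,  0.40385724]), 'ft_torque': array([ 0.02659853, -0.00622237,  0.01340517]), 'gripper_width': 0.09407178030061712}
side {'fov_y': 43.46257596629532, 'cx': 254.28208950616556, 'cy': 196.68942405301405, 'extrinsics': array([[-0.8803095 , -0.47435443, -0.00656218,  0.4732206 ],
       [-0.31305267,  0.59124693, -0.74325305,  0.34102494],
       [ 0.35644525, -0.65223841, -0.66897821,  1.12160124],
       [ 0.        ,  0.        ,  0.        ,  1.        ]])}
top {'fov_y': 50.843110590447786, 'cx': 261.447220115137, 'cy': 183.10634832397355, 'extrinsics': array([[ 0.01637962, -0.99979403, -0.01198353,  0.01610026],
       [-0.99159156, -0.01470422, -0.12856888,  0.58138971],
       [ 0.12836619,  0.01398868, -0.99162818,  1.13260586],
       [ 0.        ,  0.        ,  0.        ,  1.        ]])}
wrist {'fov_y': 63.50396596664195, 'cx': 252.5400918591574, 'cy': 191.40993830735457, 'extrinsics': array([[ 0.30051285, -0.95377609, -0.00178707, -0.62267124],
       [-0.91292065, -0.28818176,  0.28901067, -0.0304401 ],
       [-0.27616647, -0.08521997, -0.95732421,  0.3930655 ],
       [ 0.        ,  0.        ,  0.        ,  1.        ]])}
```

View pics/side0.png

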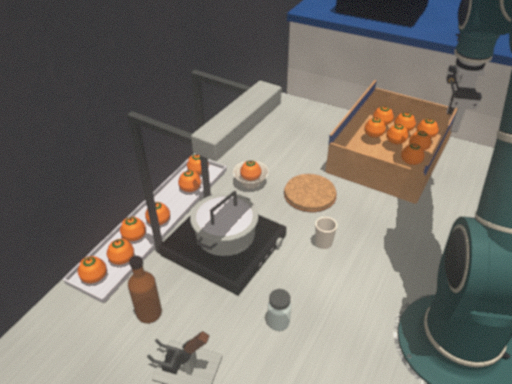

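View pics/top0.png

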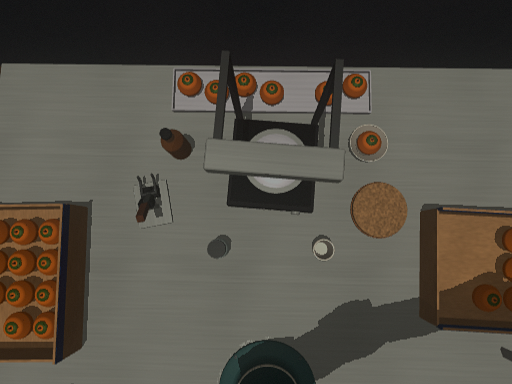

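View pics/wrist0.png

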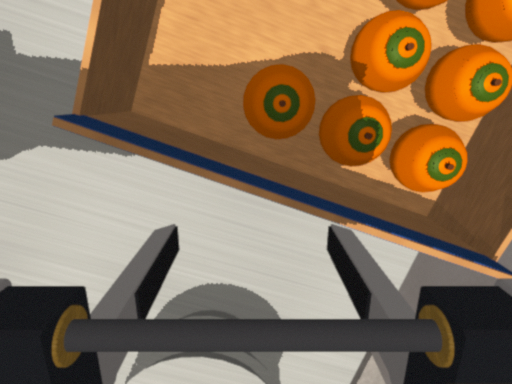

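The side view shows the rest and lifter at (185,355), the hob and pan at (225,235), and the trivet at (310,192). In the top view these are at (150,200), (273,165) and (379,209). Next I'll enlarge crops.

```bash
cat > h.py <<'E'
import numpy as np, cv2
from station import *
from scipy.spatial.transform import Rotation as R
def K(c):
    f=192/np.tan(np.radians(c["fov_y"]/2)); return f,c["cx"],c["cy"]
def proj(c,P):
    P=np.atleast_2d(P); E=c["extrinsics"]; q=P@E[:3,:3].T+E[:3,3]; f,cx,cy=K(c)
    return np.c_[cx+f*q[:,0]/q[:,2],cy+f*q[:,1]/q[:,2]]
def ray(c,uv):
    f,cx,cy=K(c);E=c["extrinsics"]; d=np.array([(uv[0]-cx)/f,(uv[1]-cy)/f,1]); 
    return -E[:3,:3].T@E[:3,3],E[:3,:3].T@d
def onz(c,uv,z):
    o,d=ray(c,uv); return o+d*(z-o[2])/d[2]
def crop(src,dst,x0,y0,x1,y1,s):
    im=cv2.imread(src)[y0:y1,x0:x1]; cv2.imwrite(dst,cv2.resize(im,None,fx=s,fy=s,interpolation=cv2.INTER_CUBIC))
E
python3 - <<'E'
from h import *
crop("pics/top0.png","pics/t_rest.png",120,160,190,240,8)
crop("pics/top0.png","pics/t_hob.png",200,40,350,220,4)
crop("pics/side0.png","pics/s_rest.png",135,310,235,384,7)
crop("pics/side0.png","pics/s_hob.png",140,170,300,290,5)
E
```

```text
(no output)
```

View pics/t_rest.png

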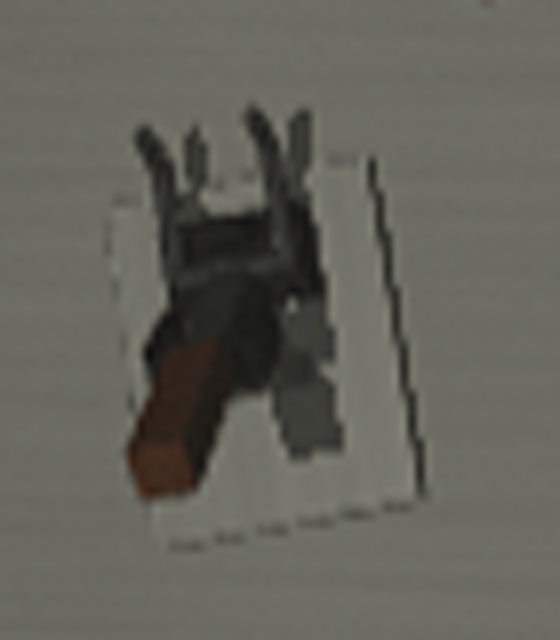

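View pics/t_hob.png

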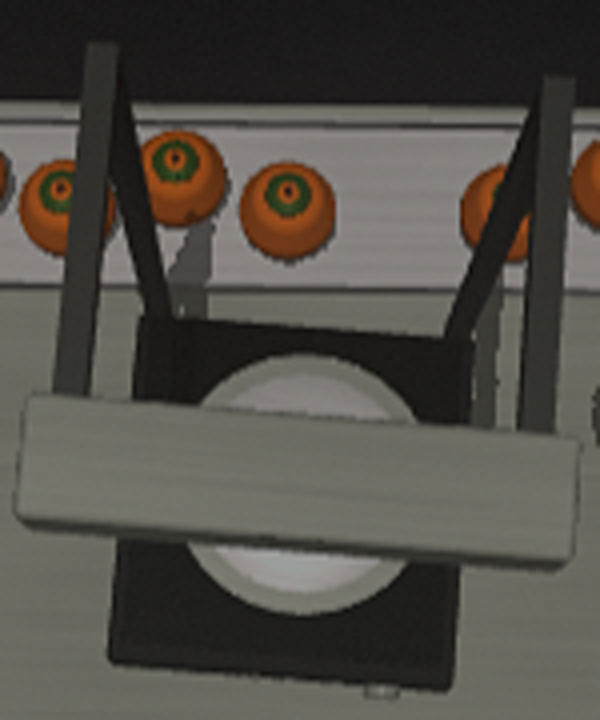

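View pics/s_rest.png

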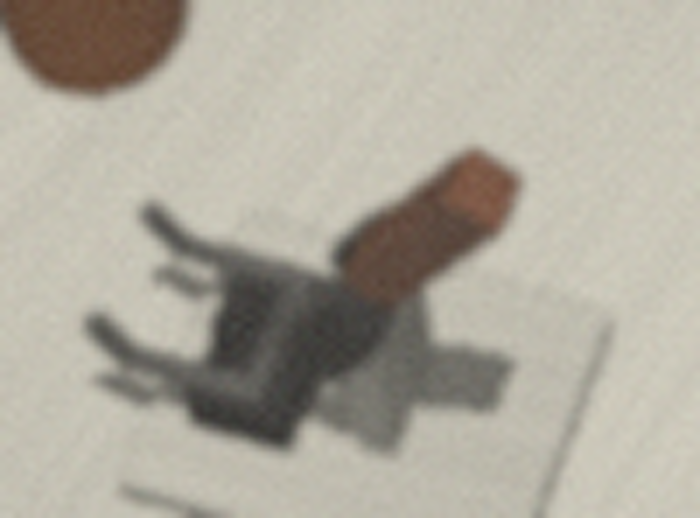

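View pics/s_hob.png

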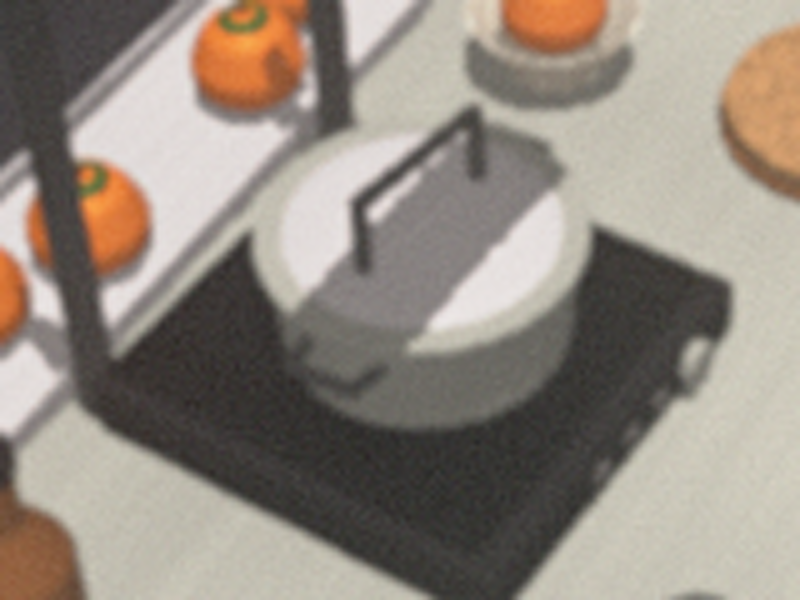

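```bash
cat > fit.py <<'E'
from h import *
from scipy.optimize import least_squares
T=calibration("top");S=calibration("side")
def px(l,off,s): return (np.array(l,float)+.5)/s-.5+np.array(off)
tr=lambda l:px(l,(120,160),8); sr=lambda l:px(l,(135,310),7); th=lambda l:px(l,(200,40),4); sh=lambda l:px(l,(140,170),5)
def tf(p,P):
    c,s=np.cos(p[2]),np.sin(p[2]);P=np.array(P,float)
    return np.c_[p[0]+c*P[:,0]-s*P[:,1],p[1]+s*P[:,0]+c*P[:,1],P[:,2]]
def fit(name,obs,x0):
    f=lambda p:np.concatenate([(proj(c,tf(p,P))-q).ravel() for c,P,q in obs])
    r=least_squares(f,x0,loss='soft_l1'); print(name,r.x.round(4),"yaw deg",np.degrees(r.x[2]).round(2)); print(f(r.x).reshape(-1,2).round(1).tolist()); return r.x
L=np.array([.045,0,.040])
g=L+[-.081,0,.082]; end=g+.0375*np.array([-.53,0,.848])
tips=[L+[.033,.02,.012],L+[.033,-.02,.012]]
foot=[[.065,.05,.01],[.065,-.05,.01],[-.065,-.05,.01],[-.065,.05,.01]]
rest=fit("rest",[(T,foot,tr([[110,205],[372,158],[424,497],[160,547]])),(T,tips+[end],tr([[143,130],[252,108],[163,473]])),(S,tips+[end],sr([[95,322],[150,210],[485,190]]))],[.4,.3,.1])
# hob corners z=.045 ; order front-left(+y), front-right, rear-right,rear-left
hob=fit("hob",[(T,[[-.13,.125,.045],[-.13,-.125,.045]],th([[112,658],[450,688]])),(T,[[-.095,.13,.42],[-.095,-.13,.42],[-.035,.13,.465],[-.035,-.13,.465]],th([[22,525],[560,570],[32,395],[578,440]])),(S,[[-.13,-.125,.045],[-.13,.125,.045]],sh([[730,290],[490,570]]))],[.55,0,-.05])
a=onz(S,sh([[357,203]])[0],.170);b=onz(S,sh([[474,112]])[0],.170)
print("bar ends",a,b,"mid",(a+b)/2,"len",np.linalg.norm(a-b),"yaw(lid x)",np.degrees(np.arctan2(-(a-b)[0],(a-b)[1])))
E
python3 fit.py
```

```text
rest [0.5211 0.3477 0.2041] yaw deg 11.69
[[-1.0, -0.6], [-0.6, -1.0], [-0.2, -0.4], [-0.8, -0.2], [-0.3, 0.6], [-0.2, 0.7], [-0.1, 0.9], [-0.1, -1.3], [-0.0, -0.9], [1.6, -0.6]]
hob [ 0.6382 -0.0078 -0.0708] yaw deg -4.05
[[-1.8, 0.2], [0.9, 0.3], [0.8, 0.7], [-0.5, 0.8], [-1.9, -2.3], [1.4, -2.0], [1.4, -3.0], [-0.4, 1.9]]
bar ends [0.64174341 0.0343067  0.17      ] [ 0.62435345 -0.05333335  0.17      ] mid [ 0.63304843 -0.00951333  0.17      ] len 0.08934868849018074 yaw(lid x) -11.223123255647348
```

```bash
python3 - <<'E'
from h import *
crop("pics/top0.png","pics/t_triv.png",340,170,420,250,7)
crop("pics/side0.png","pics/s_triv.png",275,165,345,225,8)
crop("pics/side0.png","pics/s_lid.png",180,180,270,260,8)
E
```

```text
(no output)
```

View pics/t_triv.png

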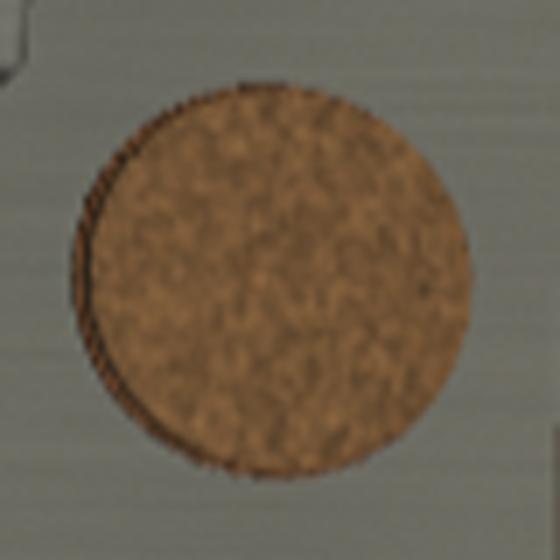

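View pics/s_lid.png

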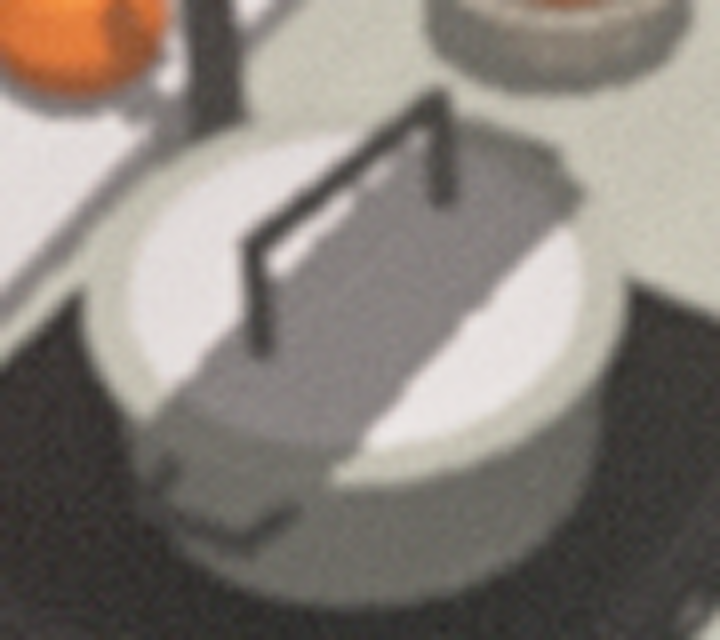

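View pics/s_triv.png

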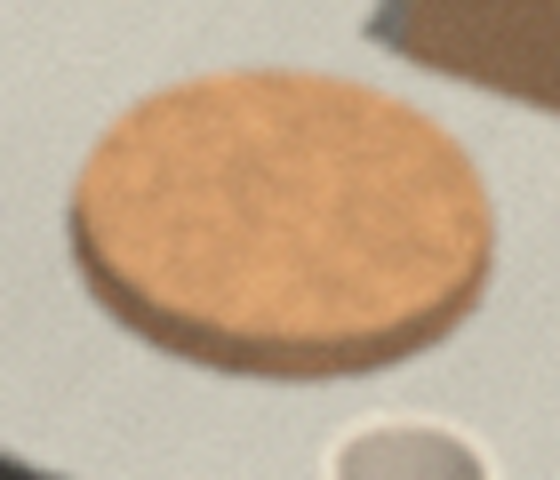

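```bash
cat >> fit.py <<'E'
print('----')
sl=lambda l:px(l,(180,180),8)
lid=fit("lid",[(S,[[0,.045,.166],[0,-.045,.166],[0,.045,.118],[0,-.045,.118]],sl([[255,246],[437,103],[262,350],[443,203]]))],[.63,0,-.1])
print("disc ctr side",onz(S,sl([[356,304]])[0],.114),"top",onz(T,th([[305,482]])[0],.114))
print("trivet top",onz(T,px([[281,280]],(340,170),7)[0],.02),"side",onz(S,px([[283,205]],(275,165),8)[0],.02))
E
python3 fit.py|sed -n '/----/,$p'
python3 - <<'E'
exec(open('fit.py').read().split("print('----')")[0])
im=cv2.imread('pics/top0.png')
E
python3 - <<'E'
from h import *
T=calibration("top");S=calibration("side")
for n,u in dict(bottle=(180,150),bowl=(369,140),jar=(219,247),cup=(322,250)).items(): print(n,onz(T,u,0.05))
E
```

```text
----
lid [ 0.6354 -0.0134 -0.1844] yaw deg -10.57
[[-0.3, -0.1], [0.2, -0.6], [0.1, 0.3], [0.0, 0.2]]
disc ctr side [ 0.63080229 -0.00610321  0.114     ] top [ 0.6349085 -0.0141876  0.114    ]
trivet top [ 0.51090611 -0.31951576  0.02      ] side [ 0.51095018 -0.31526192  0.02      ]
rest [0.5211 0.3477 0.2041] yaw deg 11.69
[[-1.0, -0.6], [-0.6, -1.0], [-0.2, -0.4], [-0.8, -0.2], [-0.3, 0.6], [-0.2, 0.7], [-0.1, 0.9], [-0.1, -1.3], [-0.0, -0.9], [1.6, -0.6]]
hob [ 0.6382 -0.0078 -0.0708] yaw deg -4.05
[[-1.8, 0.2], [0.9, 0.3], [0.8, 0.7], [-0.5, 0.8], [-1.9, -2.3], [1.4, -2.0], [1.4, -3.0], [-0.4, 1.9]]
bar ends [0.64174341 0.0343067  0.17      ] [ 0.62435345 -0.05333335  0.17      ] mid [ 0.63304843 -0.00951333  0.17      ] len 0.08934868849018074 yaw(lid x) -11.223123255647348
bottle [0.67289019 0.26309665 0.05      ]
bowl [ 0.70998421 -0.28448582  0.05      ]
jar [0.39655187 0.14138443 0.05      ]
cup [ 0.39308087 -0.1476884   0.05      ]
```

```bash
cat >> h.py <<'E'
def Rq(q): return R.from_quat([q[1],q[2],q[3],q[0]])
def tool(yaw,lean=32):
    # tool orientation: y = -(lifter y); leaning back
    b=R.from_matrix(np.array([[1,0,0],[0,-1,0],[0,0,-1.]]))
    return R.from_euler('z',yaw,degrees=True)*b*R.from_euler('y',lean,degrees=True)
YL=np.array([-.081,0,.082])
def lifter_to_tcp(o,yaw,off=0.0):
    r=tool(yaw); z=r.apply([0,0,1]); g=np.array(o)+R.from_euler('z',yaw,degrees=True).apply(YL)
    return g+.019*z+off*z, r
def plan(wps,start=None,vmax=.05,wmax=9.0):
    """wps: list of (pos,R); prints json rows"""
    import json
    if start is None:
        o=get_obs(); p,r=o['eef_pos'],Rq(o['tcp_rot'])
    else: p,r=start
    rows=[]
    for (P,Q) in wps:
        n=int(max(1,np.ceil(np.linalg.norm(P-p)/vmax-.02),np.ceil(np.degrees((r.inv()*Q).magnitude())/wmax-.02)))
        dv=(r.inv()*Q).as_rotvec()
        p0,r0=p,r
        for k in range(n):
            Pk=p0+(P-p0)*(k+1)/n; Qk=r0*R.from_rotvec(dv*(k+1)/n)
            t=np.round(r.inv().apply(Pk-p),4); w=np.round(np.degrees((r.inv()*Qk).as_rotvec()),1)
            rows.append({a:float(b) for a,b in zip(("tx","ty","tz","wx","wy","wz"),[*t,*w]) if abs(b)>1e-9})
            p=p+r.apply(t); r=r*R.from_rotvec(np.radians(w))
    for i in range(0,len(rows),8): print(json.dumps(rows[i:i+8]))
E
python3 - <<'E'
from h import *
o=get_obs();r=Rq(o['tcp_rot']);E=calibration("wrist")["extrinsics"]
cp=-E[:3,:3].T@E[:3,3];print("cam in tool",r.inv().apply(cp-o['eef_pos']), r.inv().apply(E[2,:3]), r.as_matrix())
d=tool(17.5,0)
above,q=lifter_to_tcp([.5211+.045*np.cos(.204)-0,.3477+.045*np.sin(.204),.04],11.7,-.13)
print(above)
plan([(np.array([.30,-.45,.33]),tool(0,5)),(np.array([.40,-.2,.34]),tool(5,10)),(np.array([.41,.1,.34]),tool(8,20)),(above,q)],vmax=.06)
E
```

```text
cam in tool [ 0.08472446 -0.00152684 -0.17907939] [-2.88916561e-01 -4.93222723e-04  9.57354155e-01] [[ 9.53903694e-01  3.00112638e-01 -3.83901663e-04]
 [ 3.00112870e-01 -9.53903261e-01  9.12992408e-04]
 [-9.22044882e-05 -9.86120660e-04 -9.99999510e-01]]
[0.42825093 0.32846253 0.21613334]
[{"tx": 0.0378, "ty": -0.0264, "tz": -0.0312, "wx": -0.2, "wy": 1.2, "wz": 4.4}, {"tx": 0.0363, "ty": -0.0291, "tz": -0.0306, "wx": -0.2, "wy": 1.3, "wz": 4.3}, {"tx": 0.0347, "ty": -0.0317, "tz": -0.0298, "wx": -0.2, "wy": 1.2, "wz": 4.4}, {"tx": 0.0328, "ty": -0.0341, "tz": -0.0293, "wx": -0.2, "wy": 1.3, "wz": 4.4}, {"tx": 0.02, "ty": -0.05, "tz": -0.0002, "wx": 0.1, "wy": 1.0, "wz": -1.0}, {"tx": 0.021, "ty": -0.0497, "tz": 0.0002, "wx": 0.2, "wy": 1.0, "wz": -1.0}, {"tx": 0.0217, "ty": -0.0493, "tz": 0.0007, "wx": 0.1, "wy": 1.0, "wz": -1.0}, {"tx": 0.0227, "ty": -0.0489, "tz": 0.0013, "wx": 0.1, "wy": 1.0, "wz": -1.0}]
[{"tx": 0.0234, "ty": -0.0485, "tz": 0.0017, "wx": 0.1, "wy": 1.0, "wz": -1.0}, {"tx": 0.0071, "ty": -0.0596, "tz": 0.0012, "wx": 0.2, "wy": 2.0, "wz": -0.6}, {"tx": 0.0077, "ty": -0.0595, "tz": 0.0017, "wx": 0.1, "wy": 2.0, "wz": -0.6}, {"tx": 0.0082, "ty": -0.0594, "tz": 0.002, "wx": 0.2, "wy": 2.0, "wz": -0.5}, {"tx": 0.0087, "ty": -0.0594, "tz": 0.0026, "wx": 0.2, "wy": 2.0, "wz": -0.6}, {"tx": 0.0092, "ty": -0.0592, "tz": 0.0031, "wx": 0.1, "wy": 2.0, "wz": -0.6}, {"tx": 0.0009, "ty": -0.0448, "tz": 0.0267, "wx": 0.3, "wy": 2.4, "wz": -0.7}, {"tx": 0.0003, "ty": -0.0446, "tz": 0.0269, "wx": 0.4, "wy": 2.4, "wz": -0.6}]
[{"tx": -0.0004, "ty": -0.0444, "tz": 0.0272, "wx": 0.3, "wy": 2.4, "wz": -0.7}, {"tx": -0.001, "ty": -0.0443, "tz": 0.0275, "wx": 0.3, "wy": 2.4, "wz": -0.7}, {"tx": -0.0016, "ty": -0.0441, "tz": 0.0276, "wx": 0.4, "wy": 2.4, "wz": -0.6}]
```

```bash
sed -i 's/lean=32/lean=40/' h.py; python3 - <<'E'
from h import *
above,q=lifter_to_tcp([.5211+.045*np.cos(.204)-0,.3477+.045*np.sin(.204),.04],11.7,-.13)
print(above)
plan([(np.array([.30,-.42,.34]),tool(0,10)),(np.array([.41,.0,.34]),tool(5,20)),(above,q)],vmax=.06)
E
```

```text
[0.41598285 0.32592193 0.20703093]
[{"tx": 0.032, "ty": -0.0268, "tz": -0.027, "wx": -0.3, "wy": 2.0, "wz": 3.5}, {"tx": 0.0313, "ty": -0.0287, "tz": -0.026, "wx": -0.3, "wy": 2.0, "wz": 3.5}, {"tx": 0.0303, "ty": -0.0303, "tz": -0.0251, "wx": -0.3, "wy": 2.0, "wz": 3.4}, {"tx": 0.0294, "ty": -0.0321, "tz": -0.0242, "wx": -0.4, "wy": 2.0, "wz": 3.5}, {"tx": 0.0282, "ty": -0.0336, "tz": -0.0235, "wx": -0.3, "wy": 1.9, "wz": 3.5}, {"tx": 0.0136, "ty": -0.0525, "tz": 0.0024, "wx": 0.2, "wy": 1.3, "wz": -0.6}, {"tx": 0.014, "ty": -0.0523, "tz": 0.0028, "wx": 0.1, "wy": 1.2, "wz": -0.6}, {"tx": 0.0145, "ty": -0.0522, "tz": 0.0033, "wx": 0.2, "wy": 1.3, "wz": -0.6}]
[{"tx": 0.015, "ty": -0.052, "tz": 0.0038, "wx": 0.2, "wy": 1.2, "wz": -0.6}, {"tx": 0.0155, "ty": -0.0519, "tz": 0.0042, "wx": 0.1, "wy": 1.3, "wz": -0.6}, {"tx": 0.0158, "ty": -0.0516, "tz": 0.0048, "wx": 0.2, "wy": 1.2, "wz": -0.6}, {"tx": 0.0164, "ty": -0.0515, "tz": 0.0052, "wx": 0.1, "wy": 1.3, "wz": -0.6}, {"tx": 0.0167, "ty": -0.0513, "tz": 0.0057, "wx": 0.2, "wy": 1.2, "wz": -0.6}, {"tx": -0.0022, "ty": -0.054, "tz": 0.0228, "wx": 0.6, "wy": 3.3, "wz": -1.0}, {"tx": -0.0026, "ty": -0.0539, "tz": 0.0232, "wx": 0.5, "wy": 3.4, "wz": -1.0}, {"tx": -0.003, "ty": -0.0537, "tz": 0.0235, "wx": 0.6, "wy": 3.3, "wz": -0.9}]
[{"tx": -0.0036, "ty": -0.0534, "tz": 0.0239, "wx": 0.6, "wy": 3.3, "wz": -1.0}, {"tx": -0.004, "ty": -0.0533, "tz": 0.0242, "wx": 0.5, "wy": 3.4, "wz": -1.0}, {"tx": -0.0045, "ty": -0.0532, "tz": 0.0244, "wx": 0.6, "wy": 3.3, "wz": -1.0}]
```

Call:
jog_arm --plan '[{"tx": 0.032, "ty": -0.027, "tz": -0.027, "wx": -0.3, "wy": 2, "wz": 3.5}, {"tx": 0.031, "ty": -0.029, "tz": -0.026, "wx": -0.3, "wy": 2, "wz": 3.5}, {"tx": 0.03, "ty": -0.03, "tz": -0.025, "wx": -0.3, "wy": 2, "wz": 3.5}, {"tx": 0.03, "ty": -0.032, "tz": -0.024, "wx": -0.3, "wy": 2, "wz": 3.5}, {"tx": 0.028, "ty": -0.034, "tz": -0.024, "wx": -0.3, "wy": 2, "wz": 3.5}, {"tx": 0.014, "ty": -0.052, "tz": 0.002, "wx": 0.2, "wy": 1.3, "wz": -0.6}, {"tx": 0.014, "ty": -0.052, "tz": 0.003, "wx": 0.2, "wy": 1.3, "wz": -0.6}, {"tx": 0.014, "ty": -0.052, "tz": 0.003, "wx": 0.2, "wy": 1.3, "wz": -0.6}]'

```text
validation failed for argument at $.pl...
```

Call:
jog_arm --plan '[{"tx": 0.015, "ty": -0.052, "tz": 0.004, "wx": 0.2, "wy": 1.2, "wz": -0.6}, {"tx": 0.015, "ty": -0.052, "tz": 0.004, "wx": 0.2, "wy": 1.3, "wz": -0.6}, {"tx": 0.016, "ty": -0.052, "tz": 0.005, "wx": 0.2, "wy": 1.2, "wz": -0.6}, {"tx": 0.016, "ty": -0.052, "tz": 0.005, "wx": 0.1, "wy": 1.3, "wz": -0.6}, {"tx": 0.017, "ty": -0.051, "tz": 0.006, "wx": 0.2, "wy": 1.2, "wz": -0.6}, {"tx": -0.002, "ty": -0.054, "tz": 0.023, "wx": 0.6, "wy": 3.3, "wz": -1}, {"tx": -0.003, "ty": -0.054, "tz": 0.023, "wx": 0.5, "wy": 3.4, "wz": -1}, {"tx": -0.003, "ty": -0.054, "tz": 0.023, "wx": 0.6, "wy": 3.3, "wz": -1}]'

```text
validation failed for argument at $.pl...
```

Call:
jog_arm --plan '[{"tx": -0.004, "ty": -0.053, "tz": 0.024, "wx": 0.6, "wy": 3.3, "wz": -1}, {"tx": -0.004, "ty": -0.053, "tz": 0.024, "wx": 0.5, "wy": 3.4, "wz": -1}, {"tx": -0.004, "ty": -0.053, "tz": 0.024, "wx": 0.6, "wy": 3.3, "wz": -1}, {}]'

```text
validation failed for argument at $.pl...
```

```bash
python3 - <<'E'
from h import *
o=get_obs();print(o['clock'],o['eef_pos'],o['joints'].round(2),Rq(o['tcp_rot']).as_matrix().round(3).tolist(),o['gripper_width'])
for n in("wrist","side"): cv2.imwrite(f"pics/{n}1.png",get_image(n))
above,q=lifter_to_tcp([.5211+.045*np.cos(.204)-0,.3477+.045*np.sin(.204),.04],11.7,-.13)
plan([(above,q)])
E
```

```text
0.15 [ 0.187461   -0.59590695  0.20498558] [ 1.22  0.42 -0.01  1.61  0.    1.11 -0.05] [[0.954, 0.3, -0.0], [0.3, -0.954, 0.001], [-0.0, -0.001, -1.0]] 0.09380028351500301
[{"tx": 0.026, "ty": -0.0427, "tz": -0.0001, "wx": -0.1, "wy": 2.1, "wz": 0.3}, {"tx": 0.0258, "ty": -0.0428, "tz": 0.0008, "wx": -0.1, "wy": 2.1, "wz": 0.3}, {"tx": 0.0256, "ty": -0.0429, "tz": 0.0017, "wx": -0.1, "wy": 2.1, "wz": 0.3}, {"tx": 0.0252, "ty": -0.0431, "tz": 0.0025, "wx": -0.1, "wy": 2.1, "wz": 0.3}, {"tx": 0.0249, "ty": -0.0433, "tz": 0.0034, "wx": -0.1, "wy": 2.1, "wz": 0.2}, {"tx": 0.0246, "ty": -0.0433, "tz": 0.0042, "wx": -0.1, "wy": 2.1, "wz": 0.3}, {"tx": 0.0242, "ty": -0.0434, "tz": 0.005, "wx": -0.2, "wy": 2.1, "wz": 0.3}, {"tx": 0.0238, "ty": -0.0436, "tz": 0.0057, "wx": -0.1, "wy": 2.1, "wz": 0.3}]
[{"tx": 0.0233, "ty": -0.0438, "tz": 0.0065, "wx": -0.1, "wy": 2.1, "wz": 0.3}, {"tx": 0.0228, "ty": -0.0438, "tz": 0.0073, "wx": -0.1, "wy": 2.1, "wz": 0.3}, {"tx": 0.0224, "ty": -0.044, "tz": 0.0081, "wx": -0.1, "wy": 2.1, "wz": 0.3}, {"tx": 0.0218, "ty": -0.0441, "tz": 0.0088, "wx": -0.1, "wy": 2.1, "wz": 0.3}, {"tx": 0.0212, "ty": -0.0443, "tz": 0.0095, "wx": -0.1, "wy": 2.1, "wz": 0.3}, {"tx": 0.0206, "ty": -0.0444, "tz": 0.0102, "wx": -0.1, "wy": 2.2, "wz": 0.3}, {"tx": 0.02, "ty": -0.0445, "tz": 0.0108, "wx": -0.1, "wy": 2.1, "wz": 0.3}, {"tx": 0.0194, "ty": -0.0446, "tz": 0.0116, "wx": -0.1, "wy": 2.1, "wz": 0.2}]
[{"tx": 0.0187, "ty": -0.0447, "tz": 0.0121, "wx": -0.1, "wy": 2.1, "wz": 0.3}, {"tx": 0.0181, "ty": -0.0449, "tz": 0.0128, "wx": -0.1, "wy": 2.1, "wz": 0.3}, {"tx": 0.0174, "ty": -0.0449, "tz": 0.0133, "wx": -0.1, "wy": 2.1, "wz": 0.3}]
```

View pics/wrist1.png

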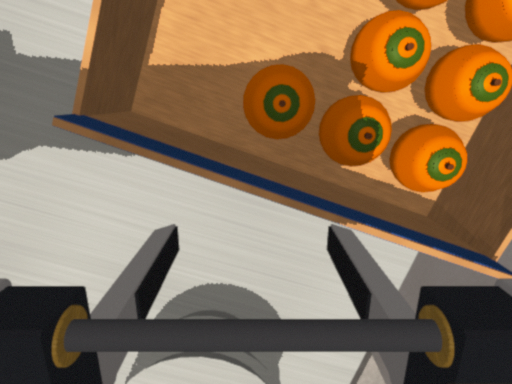

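View pics/side1.png

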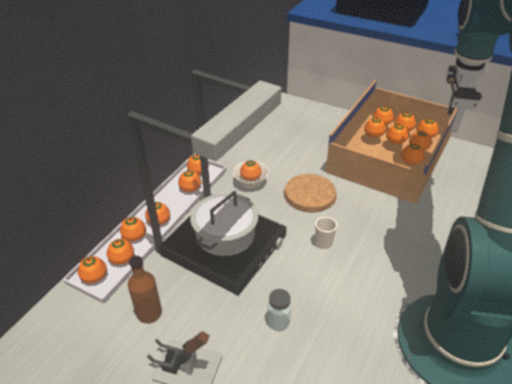

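The moves were refused, so nothing moved (the pictures match the first ones). I'll try rows that give every field.

Call:
jog_arm --plan '[{"wx": -0.3, "wy": 2, "wz": 3.5, "tx": 0.032, "ty": -0.027, "tz": -0.027, "hand": 1}, {"wx": -0.3, "wy": 2, "wz": 3.5, "tx": 0.031, "ty": -0.029, "tz": -0.026, "hand": 1}, {"wx": -0.3, "wy": 2, "wz": 3.5, "tx": 0.03, "ty": -0.03, "tz": -0.025, "hand": 1}, {"wx": -0.3, "wy": 2, "wz": 3.5, "tx": 0.03, "ty": -0.032, "tz": -0.024, "hand": 1}, {"wx": -0.3, "wy": 2, "wz": 3.5, "tx": 0.028, "ty": -0.034, "tz": -0.024, "hand": 1}, {"wx": 0.2, "wy": 1.3, "wz": -0.6, "tx": 0.014, "ty": -0.052, "tz": 0.002, "hand": 1}, {"wx": 0.2, "wy": 1.3, "wz": -0.6, "tx": 0.014, "ty": -0.052, "tz": 0.003, "hand": 1}, {"wx": 0.2, "wy": 1.3, "wz": -0.6, "tx": 0.014, "ty": -0.052, "tz": 0.003, "hand": 1}]'

```text
clock: 1.25
eef_pos: [0.3414, -0.2616, 0.3414]
tcp_rot: [-0.004, 0.992, 0.016, 0.122]
ft_force: [0.2, -0.3, 1.3]
gripper_width: 0.0942
```

Call:
jog_arm --plan '[{"wx": 0.2, "wy": 1.2, "wz": -0.6, "tx": 0.015, "ty": -0.052, "tz": 0.004, "hand": 1}, {"wx": 0.2, "wy": 1.3, "wz": -0.6, "tx": 0.015, "ty": -0.052, "tz": 0.004, "hand": 1}, {"wx": 0.2, "wy": 1.2, "wz": -0.6, "tx": 0.016, "ty": -0.052, "tz": 0.005, "hand": 1}, {"wx": 0.2, "wy": 1.3, "wz": -0.6, "tx": 0.016, "ty": -0.052, "tz": 0.005, "hand": 1}, {"wx": 0.2, "wy": 1.2, "wz": -0.6, "tx": 0.017, "ty": -0.051, "tz": 0.006, "hand": 1}, {"wx": 0.6, "wy": 3.3, "wz": -1, "tx": -0.002, "ty": -0.054, "tz": 0.023, "hand": 1}, {"wx": 0.5, "wy": 3.4, "wz": -1, "tx": -0.003, "ty": -0.054, "tz": 0.023, "hand": 1}, {"wx": 0.6, "wy": 3.3, "wz": -1, "tx": -0.003, "ty": -0.054, "tz": 0.023, "hand": 1}]'

```text
clock: 2.25
eef_pos: [0.4132, 0.1426, 0.285]
tcp_rot: [-0.021, 0.966, 0.066, 0.249]
ft_force: [2.6, 0.6, 0.6]
gripper_width: 0.094
```

Call:
jog_arm --plan '[{"wx": 0.6, "wy": 3.3, "wz": -1, "tx": -0.004, "ty": -0.053, "tz": 0.024, "hand": 1}, {"wx": 0.5, "wy": 3.4, "wz": -1, "tx": -0.004, "ty": -0.053, "tz": 0.024, "hand": 1}, {"wx": 0.6, "wy": 3.3, "wz": -1, "tx": -0.004, "ty": -0.053, "tz": 0.024, "hand": 1}, {"wx": 0, "wy": 0, "wz": 0, "tx": 0, "ty": 0, "tz": 0, "hand": 1}]'

```text
clock: 2.75
eef_pos: [0.4141, 0.2388, 0.2348]
tcp_rot: [-0.014, 0.952, 0.08, 0.294]
ft_force: [-0.2, -0.4, 0.7]
gripper_width: 0.0942
```

```bash
python3 - <<'E'
s=open('h.py').read()
s=s.replace('def plan(wps,start=None,vmax=.05,wmax=9.0):','def plan(wps,start=None,vmax=.05,wmax=9.0,hand=1):')
s=s.replace('[*t,*w]) if abs(b)>1e-9})','[*t,*w])}|{"hand":hand})').replace('(Pk-p),4)','(Pk-p),3)')
open('h.py','w').write(s)
E
python3 - <<'E'
from h import *
o=get_obs();print(o['clock'],o['eef_pos'],o['joints'].round(2),Rq(o['tcp_rot']).as_matrix().round(3).tolist(),o['gripper_width'])
cv2.imwrite(f"pics/wrist2.png",get_image("wrist"))
import pickle;pickle.dump(calibration("wrist"),open("w2.pkl","wb"))
above,q=lifter_to_tcp([.5211+.045*np.cos(.204)-0,.3477+.045*np.sin(.204),.04],11.7,-.13)
print(above,q.as_matrix().round(3).tolist())
E
```

```text
2.75 [0.41407299 0.23878241 0.23476029] [ 0.49 -0.27 -1.15  2.31  0.15  0.44 -2.23] [[0.815, 0.16, 0.557], [0.144, -0.987, 0.073], [0.562, 0.021, -0.827]] 0.09424047166417304
[0.41598285 0.32592193 0.20703093] [[0.75, 0.203, 0.629], [0.155, -0.979, 0.13], [0.643, 0.0, -0.766]]
```

View pics/wrist2.png

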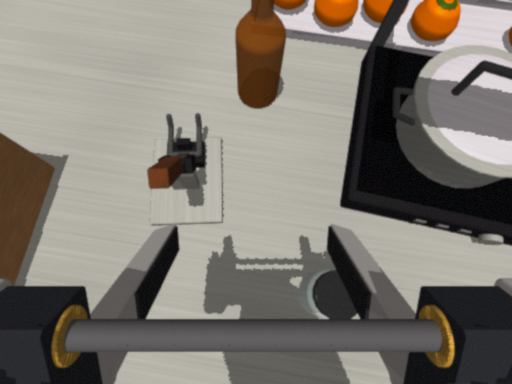

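```bash
python3 - <<'E'
from h import *
above,q=lifter_to_tcp([.5211+.045*np.cos(.204)-0,.3477+.045*np.sin(.204),.04],11.7,-.13)
plan([(above,q)],vmax=.03)
E
```

```text
[{"tx": -0.0, "ty": -0.022, "tz": 0.008, "wx": 0.6, "wy": 1.5, "wz": -0.3, "hand": 1}, {"tx": -0.001, "ty": -0.021, "tz": 0.008, "wx": 0.6, "wy": 1.4, "wz": -0.3, "hand": 1}, {"tx": -0.0, "ty": -0.022, "tz": 0.008, "wx": 0.6, "wy": 1.5, "wz": -0.4, "hand": 1}, {"tx": -0.001, "ty": -0.021, "tz": 0.008, "wx": 0.6, "wy": 1.4, "wz": -0.3, "hand": 1}]
```

Call:
jog_arm --plan '[{"tx": 0, "ty": -0.022, "tz": 0.008, "wx": 0.6, "wy": 1.5, "wz": -0.3, "hand": 1}, {"tx": -0.001, "ty": -0.022, "tz": 0.008, "wx": 0.6, "wy": 1.4, "wz": -0.3, "hand": 1}, {"tx": 0, "ty": -0.022, "tz": 0.008, "wx": 0.6, "wy": 1.5, "wz": -0.3, "hand": 1}]'

```text
clock: 3.18
eef_pos: [0.4115, 0.2865, 0.2256]
tcp_rot: [-0.028, 0.943, 0.091, 0.32]
ft_force: [-0.5, -0.6, 0.2]
gripper_width: 0.094
```

```bash
python3 - <<'E'
from h import *
o=get_obs();print(o['clock'],o['eef_pos'],o['joints'].round(2),o['dq'].round(2),Rq(o['tcp_rot']).as_matrix().round(3).tolist())
E
```

```text
3.175 [0.41150728 0.28652312 0.22564557] [ 0.42 -0.13 -1.27  2.3   0.68  0.45 -2.82] [-0.45  0.26 -0.   -0.01  1.01  0.09 -1.11] [[0.779, 0.189, 0.598], [0.153, -0.982, 0.11], [0.608, 0.006, -0.794]]
```

```bash
cat > kin.py <<'E'
from h import *
from scipy.optimize import least_squares
import itertools
D=[([1.22452484,0.4179558,-0.01033019,1.61415901,0.0046995,1.11072113,-0.05301732],[0.18743691,-0.59583545,0.20484289],None),
([0.49,-0.27,-1.15,2.31,0.15,0.44,-2.23],[0.41407299,0.23878241,0.23476029],[[0.815,0.16,0.557],[0.144,-0.987,0.073],[0.562,0.021,-0.827]]),
([0.42,-0.13,-1.27,2.3,0.68,0.45,-2.82],[0.41150728,0.28652312,0.22564557],[[0.779,0.189,0.598],[0.153,-0.982,0.11],[0.608,0.006,-0.794]])]
D[0]=(D[0][0],D[0][1],[[.954,.3,0],[.3,-.954,.001],[0,-.001,-1]])
def fk(j,s,L,y0=0.):
    r=R.identity();p=np.array([0,0,L[0]])
    for i,ax in enumerate("zyzyzyz"):
        r=r*R.from_euler(ax,s[i]*j[i])
        if i==2:p=p+r.apply([L[4],0,L[1]])
        if i==4:p=p+r.apply([L[5],0,L[2]])
        if i==6:p=p+r.apply([0,0,L[3]])
    return p,r*R.from_euler('z',y0)
if __name__=="__main__":
    best=[]
    for s3,s5,s7 in itertools.product([1,-1],repeat=3):
      for y0 in np.radians([0,90,180,270]):
        s=[-1,1,s3,1,s5,1,s7]
        e=sum((fk(j,s,[0]*6,y0)[1].inv()*R.from_matrix(M)).magnitude() for j,p,M in D)
        best.append((e,s,y0))
    best.sort(key=lambda t:t[0])
    for b in best[:3]: print(b)
    e,s,y0=best[0]
    f=lambda L:np.concatenate([fk(j,s,L,y0)[0]-p for j,p,M in D])
    r=least_squares(f,[.36,.42,.4,.3,0,0]); print(r.x,f(r.x).round(4))
    r=least_squares(lambda L:f(np.r_[L,0,0]),[.36,.42,.4,.3]); print(r.x,f(np.r_[r.x,0,0]).round(4))
E
python3 kin.py
```

```text
(0.012413333989859707, [-1, 1, -1, 1, -1, 1, -1], np.float64(1.5707963267948966))
(1.6738316927045966, [-1, 1, -1, 1, 1, 1, -1], np.float64(1.5707963267948966))
(2.5754134835697857, [-1, 1, -1, 1, -1, 1, 1], np.float64(1.5707963267948966))
[0.36730335 0.38357963 0.50997534 0.20314047 0.04714889 0.07091177] [ 0.0293  0.0111  0.0003 -0.0001  0.0002 -0.0038 -0.0003  0.0008  0.0036]
[0.29470206 0.50831142 0.45256685 0.35536391] [ 0.0244  0.0226 -0.0024 -0.0056  0.0204 -0.0025 -0.0016  0.0177  0.0049]
```

```bash
cat > sim.py <<'E'
from kin import *
S_=[-1,1,-1,1,-1,1,-1]; Y0=np.pi/2
lo=np.array([-2.81,-.39,-1.27,.06,-1.19,.19,-2.82]);hi=np.array([2.81,2.02,1.25,2.57,4.33,2,2.82])
def fk2(j,L):
    r=R.identity();p=np.array([0,0,L[0]])
    for i,ax in enumerate("zyzyzyz"):
        r=r*R.from_euler(ax,S_[i]*j[i])
        if i==2:p=p+r.apply(L[1:4])
        if i==4:p=p+r.apply(L[4:7])
        if i==6:p=p+r.apply(L[7:10])
    return p,r*R.from_euler('z',Y0)
PR=np.array([.33,0,0,.45,0,0,.45,0,0,.3])
W=np.array([.1,.03,.03,.1,.03,.03,.1,.03,.03,.1])
def fitL(D):
    f=lambda L:np.concatenate([(fk2(j,L)[0]-p)/.002 for j,p,*_ in D]+[(L-PR)/W])
    r=least_squares(f,PR); return r.x,[(fk2(j,r.x)[0]-p).round(4).tolist() for j,p,*_ in D]
def step(j,P,Q,L,w=None,it=4,damp=1e-4,wl=1.0):
    for _ in range(it):
        p,r=fk2(j,L)
        e=np.r_[P-p,(Q*r.inv()).as_rotvec()*wl]
        J=np.zeros((6,7))
        for i in range(7):
            d=j.copy();d[i]+=1e-5;p2,r2=fk2(d,L);J[:,i]=np.r_[p2-p,(r2*r.inv()).as_rotvec()*wl]/1e-5
        # bounded
        Wi=np.eye(7) if w is None else np.diag(1/w)
        dq=Wi@J.T@np.linalg.solve(J@Wi@J.T+damp*np.eye(6),e)
        j=np.clip(j+dq,lo,hi)
    return j
E
python3 - <<'E'
from sim import *
L,res=fitL(D);print(L.round(3),res)
j=np.array(D[0][0]);p,r=fk2(j,L)
rows=[(.032,-.027,-.027,-.3,2,3.5),(.031,-.029,-.026,-.3,2,3.5),(.03,-.03,-.025,-.3,2,3.5),(.03,-.032,-.024,-.3,2,3.5),(.028,-.034,-.024,-.3,2,3.5)]+[(.014,-.052,.003,.2,1.3,-.6)]*3+[(.016,-.052,.005,.2,1.25,-.6)]*5+[(-.003,-.054,.023,.6,3.35,-1)]*2
for k,x in enumerate(rows):
    p=p+r.apply(x[:3]);r=r*R.from_rotvec(np.radians(x[3:]));j=step(j,p,r,L)
    print(k,p.round(3),j.round(2))
E
```

```text
[ 0.305  0.019 -0.021  0.478 -0.     0.005  0.45  -0.011 -0.014  0.329] [[0.0001, 0.0001, 0.0001], [-0.0003, -0.0004, -0.0], [0.0003, 0.0004, -0.0001]]
0 [ 0.21  -0.56   0.232] [ 1.19  0.34 -0.02  1.66 -0.03  1.13 -0.14]
1 [ 0.232 -0.525  0.259] [ 1.16  0.27 -0.03  1.7  -0.06  1.15 -0.23]
2 [ 0.254 -0.49   0.286] [ 1.13  0.2  -0.04  1.73 -0.1   1.18 -0.33]
3 [ 0.278 -0.455  0.313] [ 1.09  0.13 -0.06  1.75 -0.12  1.2  -0.44]
4 [ 0.3  -0.42  0.34] [ 1.06  0.06 -0.08  1.77 -0.15  1.22 -0.55]
5 [ 0.314 -0.368  0.34 ] [ 1.02 -0.02 -0.12  1.86 -0.17  1.19 -0.6 ]
6 [ 0.328 -0.315  0.34 ] [ 0.98 -0.09 -0.16  1.93 -0.2   1.16 -0.66]
7 [ 0.341 -0.263  0.34 ] [ 0.94 -0.17 -0.21  2.   -0.23  1.14 -0.73]
8 [ 0.356 -0.211  0.34 ] [ 0.9  -0.23 -0.26  2.05 -0.25  1.12 -0.81]
9 [ 0.371 -0.158  0.339] [ 0.85 -0.28 -0.33  2.09 -0.28  1.09 -0.89]
10 [ 0.385 -0.105  0.339] [ 0.81 -0.33 -0.41  2.12 -0.31  1.06 -0.99]
11 [ 0.398 -0.052  0.34 ] [ 0.78 -0.36 -0.5   2.13 -0.34  1.04 -1.09]
12 [0.411 0.001 0.341] [ 0.75 -0.38 -0.6   2.13 -0.36  1.01 -1.19]
13 [0.412 0.055 0.318] [ 0.69 -0.39 -0.67  2.21 -0.41  0.89 -1.26]
14 [0.412 0.11  0.297] [ 0.62 -0.39 -0.76  2.27 -0.43  0.76 -1.37]
```

```bash
cat >> sim.py <<'E'
def ftool(yaw,lean,flip):
    r=tool(yaw,lean)
    return r*R.from_euler('z',np.pi) if flip else r
def tgt(o,yaw,lean,flip,off=0.):
    r=ftool(yaw,lean,flip); z=r.apply([0,0,1]); return np.array(o)+R.from_euler('z',yaw,degrees=True).apply(YL)+(.019+off)*z, r
def ik(P,Q,L,seed=None,n=30,pen=.02,rng=np.random.default_rng(0)):
    best=None
    mid=(lo+hi)/2;hw=(hi-lo)/2
    for k in range(n):
        x0=np.clip(seed,lo+.01,hi-.01) if seed is not None and k==0 else lo+(hi-lo)*(.05+.9*rng.random(7))
        def f(j):
            p,r=fk2(j,L); return np.r_[(P-p)*10,(Q*r.inv()).as_rotvec()*5,pen*(((j-mid)/hw)**4 if seed is None else (j-seed))]
        r=least_squares(f,x0,bounds=(lo,hi))
        p,rr=fk2(r.x,L);e=np.linalg.norm(P-p)+ (Q*rr.inv()).magnitude()
        if e<.02 and (best is None or r.cost<best[0]): best=(r.cost,r.x)
        if seed is not None and k==0 and best: break
    return best
E
cat > poses.py <<'E'
import numpy as np
cr,sr=np.cos(.204),np.sin(.204)
RO=np.array([.5211+.045*cr,.3477+.045*sr,.04])
LO=np.array([.635,-.012,.166])
TO=np.array([.511,-.317,.082])
def fwd(yaw,d): a=np.radians(yaw); return d*np.array([np.cos(a),np.sin(a),0])
E
python3 - <<'E'
from sim import *; from poses import *
L,_=fitL(D)
up=lambda z:np.array([0,0,z])
for flip in (0,1):
  for lean in (32,40):
    for nm,o,yaw in [("restabove",RO,11.7),("rest+.1",RO+up(.1),11.7),("lidentry",LO+fwd(-10.6,-.06)+up(-.025),-10.6),("lidup",LO+up(.02),-10.6),("triv-20",TO,-20),("triv-35",TO,-35),("trivout",TO+fwd(-30,-.06),-30)]:
        P,Q=tgt(o,yaw,lean,flip,-.12 if nm=="restabove" else 0)
        b=ik(P,Q,L,n=12)
        print(flip,lean,nm,P.round(3),None if b is None else (b[1].round(2),round(b[0],5)))
E
```

```text
0 32 restabove [0.433 0.33  0.208] (array([-1.71,  0.14,  0.88,  2.16,  0.49,  0.48, -2.62]), np.float64(0.00015))
0 32 rest+.1 [0.496 0.342 0.206] (array([-1.54,  0.28,  0.84,  2.05,  0.19,  0.43, -2.29]), np.float64(7e-05))
0 32 lidentry [0.506 0.012 0.207] (array([ 0.39, -0.03, -0.58,  2.29,  0.49,  0.39, -2.36]), np.float64(0.00011))
0 32 lidup [0.565 0.001 0.252] (array([-0.71,  0.03,  0.58,  2.12,  0.33,  0.49, -2.14]), np.float64(4e-05))
0 32 triv-20 [ 0.444 -0.293  0.148] (array([ 0.22,  0.14,  0.41,  2.32, -0.92,  0.24, -0.46]), np.float64(0.00025))
0 32 triv-35 [ 0.453 -0.276  0.148] (array([ 1.16,  0.16, -0.77,  2.31,  0.91,  0.26, -2.58]), np.float64(0.00024))
0 32 trivout [ 0.398 -0.252  0.148] (array([-0.79, -0.08,  1.25,  2.44,  0.55,  0.19, -2.13]), np.float64(0.00435))
0 40 restabove [0.422 0.327 0.199] (array([-2.09,  0.28,  1.25,  2.26,  0.6 ,  0.3 , -2.82]), np.float64(0.00484))
0 40 rest+.1 [0.498 0.343 0.207] (array([-1.73,  0.31,  1.  ,  2.14,  0.48,  0.28, -2.62]), np.float64(0.00024))
0 40 lidentry [0.508 0.012 0.208] (array([ 0.73, -0.08, -0.95,  2.38,  0.91
[... 1376 characters left out ...]
 np.float64(6e-05))
1 40 rest+.1 [0.498 0.343 0.207] (array([-0.22,  0.18, -0.67,  2.21,  1.27,  0.54, -0.14]), np.float64(2e-05))
1 40 lidentry [0.508 0.012 0.208] (array([-1.05, -0.11,  0.8 ,  2.46,  1.3 ,  0.35, -0.01]), np.float64(0.00017))
1 40 lidup [0.567 0.001 0.253] (array([-0.88, -0.05,  0.73,  2.29,  0.86,  0.33,  0.49]), np.float64(0.0001))
1 40 triv-20 [ 0.446 -0.293  0.149] (array([ 0.4 ,  0.16,  0.32,  2.45,  4.27,  0.3 , -2.43]), np.float64(0.00039))
1 40 triv-35 [ 0.455 -0.278  0.149] (array([ 1.39,  0.19, -0.98,  2.47,  2.07,  0.28, -0.57]), np.float64(0.00022))
1 40 trivout [ 0.399 -0.253  0.149] (array([ 1.77,  0.12, -1.27,  2.57,  2.56,  0.19, -0.95]), np.float64(0.009))
```

```bash
python3 - <<'E'
from sim import *; from poses import *
L,_=fitL(D)
for flip in (0,1):
  for yaw in (-20,0,15,30,50):
   for nm,o in [("triv",TO+[0,0,-.025]),("out",TO+fwd(yaw,-.06)+[0,0,-.025])]:
        P,Q=tgt(o,yaw,32,flip)
        b=ik(P,Q,L,n=10)
        print(flip,yaw,nm,P.round(3),None if b is None else (b[1].round(2),round(b[0],5)))
E
```

```text
0 -20 triv [ 0.444 -0.293  0.123] (array([ 1.63,  0.35, -1.14,  2.32,  1.02,  0.22, -2.27]), np.float64(0.00031))
0 -20 out [ 0.388 -0.272  0.123] (array([ 0.46,  0.08,  0.2 ,  2.46, -1.19,  0.19, -0.13]), np.float64(0.00111))
0 0 triv [ 0.44  -0.317  0.123] (array([ 1.41,  0.3 , -0.69,  2.24, -0.65,  0.32, -0.2 ]), np.float64(0.00011))
0 0 out [ 0.38  -0.317  0.123] (array([ 1.63,  0.25, -0.79,  2.32, -0.75,  0.37, -0.01]), np.float64(0.00013))
0 15 triv [ 0.442 -0.335  0.123] (array([ 1.55,  0.42, -0.78,  2.11, -0.44,  0.5 , -0.1 ]), np.float64(3e-05))
0 15 out [ 0.385 -0.351  0.123] (array([ 1.69,  0.38, -0.79,  2.16, -0.5 ,  0.56,  0.06]), np.float64(4e-05))
0 30 triv [ 0.45  -0.352  0.123] (array([ 1.53,  0.52, -0.75,  1.97, -0.32,  0.7 ,  0.06]), np.float64(2e-05))
0 30 out [ 0.398 -0.382  0.123] (array([ 1.63,  0.5 , -0.73,  1.97, -0.33,  0.76,  0.16]), np.float64(2e-05))
0 50 triv [ 0.465 -0.371  0.123] (array([ 1.43,  0.64, -0.69,  1.75, -0.2 ,  0.97,  0.25]), np.float64(1e-05))
0 50 out [ 0.427 -0.417  0.123] (array([ 1.5 ,  0.66, -0.67,  1.7 , -0.18,  1.04,  0.32]), np.flo
[... 286 characters left out ...]
 0.38  -0.317  0.123] (array([ 2.03,  0.47, -1.2 ,  2.31, -0.04,  0.3 ,  2.57]), np.float64(0.00034))
1 15 triv [ 0.442 -0.335  0.123] (array([ 1.85,  0.65, -1.13,  2.09,  0.15,  0.49,  2.59]), np.float64(0.0002))
1 15 out [ 0.385 -0.351  0.123] (array([ 0.97,  0.35,  0.11,  2.14, -0.93,  0.75, -2.65]), np.float64(0.00022))
1 30 triv [ 0.45  -0.352  0.123] (array([ 1.82,  0.79, -1.15,  1.92,  0.24,  0.73,  2.78]), np.float64(0.00028))
1 30 out [ 0.398 -0.382  0.123] (array([ 0.94,  0.48,  0.17,  1.92, -0.81,  0.96, -2.54]), np.float64(0.00015))
1 50 triv [ 0.465 -0.371  0.123] (array([ 0.81,  0.62,  0.18,  1.68, -0.72,  1.14, -2.47]), np.float64(0.00011))
1 50 out [ 0.427 -0.417  0.123] None
```

```bash
cat >> sim.py <<'E'
def run(j,wps,L,v=.03,w=5,verbose=True):
    """wps list of (name,P,Q)"""
    p,r=fk2(j,L)
    for nm,P,Q in wps:
        n=int(max(1,np.ceil(np.linalg.norm(P-p)/v),np.ceil(np.degrees((r.inv()*Q).magnitude())/w)))
        dv=(r.inv()*Q).as_rotvec();p0,r0=p,r;em=0;mg=9
        for k in range(n):
            Pk=p0+(P-p0)*(k+1)/n;Qk=r0*R.from_rotvec(dv*(k+1)/n)
            j=step(j,Pk,Qk,L,it=3)
            pp,rr=fk2(j,L);em=max(em,np.linalg.norm(pp-Pk)+.3*(Qk*rr.inv()).magnitude());mg=min(mg,np.min(np.minimum(j-lo,hi-j)))
        p,r=P,Q
        if verbose: print(f"{nm:10s} n={n} err={em:.4f} margin={mg:.2f}",j.round(2))
    return j
E
python3 - <<'E'
from sim import *; from poses import *
L,_=fitL(D)
j0=np.array(D[2][0]);p,r=fk2(j0,L)
up=lambda z:np.array([0,0,z])
def seq(ty,lean=32,pre=()):
    t=lambda o,y,off=0:tgt(o,y,lean,1,off)
    w=list(pre)
    w+=[("above",*t(RO,11.7,-.12)),("grip",*t(RO,11.7)),("rest+.1",*t(RO+up(.12),11.7)),
    ("mid",*t(np.array([.52,.15,.22]),0)),("pre",*t(LO+fwd(-10.6,-.07)+up(-.025),-10.6)),("in",*t(LO+up(-.025),-10.6)),("up",*t(LO+up(.02),-10.6)),
    ("back",*t(LO+fwd(-10.6,-.12)+up(.03),-10.6)),("mid2",*t(np.array([.51,-.17,.2]),(ty-10.6)/2)),("trivab",*t(TO+up(.04),ty)),("triv",*t(TO+up(-.025),ty)),("out",*t(TO+fwd(ty,-.05)+up(-.025),ty)),("outup",*t(TO+fwd(ty,-.05)+up(.12),ty)),
    ("mid3",*t(np.array([.50,-.1,.22]),0)),("mid4",*t(np.array([.50,.15,.22]),5)),("rest+.1",*t(RO+up(.1),11.7)),("rest",*t(RO,11.7))]
    return w
turn=lambda y:ftool(y,20,1)
for ty in(-15,0,10):
    print("ty",ty)
    q1=R.from_euler('z',0)
    pre=[("t90",np.array([.43,.26,.3]),ftool(11,32,0)*R.from_euler('z',-90,degrees=True)),("t180",np.array([.43,.3,.26]),ftool(11.7,32,1))]
    run(j0,seq(ty,32,pre),L)
E
```

```text
ty -15
t90        n=19 err=0.0000 margin=0.06 [-0.15 -0.19 -0.6   2.2   0.31  0.64 -0.77]
t180       n=19 err=0.0000 margin=0.21 [-0.33 -0.09 -0.48  2.24  0.51  0.57  0.58]
above      n=3 err=0.0000 margin=0.33 [-0.35  0.06 -0.54  2.24  0.8   0.53  0.25]
grip       n=5 err=0.0000 margin=0.26 [-0.43  0.36 -0.41  2.19  1.32  0.45 -0.19]
rest+.1    n=4 err=0.0000 margin=0.28 [-0.27  0.14 -0.56  2.11  0.76  0.57  0.38]
mid        n=7 err=0.0000 margin=0.13 [-0.13 -0.26 -0.35  2.31  0.3   0.59  0.87]
pre        n=6 err=0.0000 margin=0.15 [ 0.07 -0.08 -0.23  2.39  0.51  0.34  0.78]
in         n=3 err=0.0000 margin=0.15 [ 0.09  0.06 -0.21  2.24  0.52  0.34  0.83]
up         n=2 err=0.0000 margin=0.20 [ 0.12 -0.01 -0.23  2.19  0.36  0.45  1.  ]
back       n=5 err=0.0000 margin=0.10 [ 0.06 -0.29 -0.25  2.41  0.26  0.51  1.  ]
mid2       n=6 err=0.0000 margin=0.09 [-0.01 -0.27  0.34  2.37  0.06  0.47  1.65]
trivab     n=6 err=0.0288 margin=0.00 [-0.2   0.13  0.98  2.3  -0.99  0.44  2.82]
triv       n=3 err=0.1132 margin=0.00 [ 0.51  0.21  0.23  2.36 -1.19  0.28  2.82]
out        n=2 err=0.1332
[... 2897 characters left out ...]
 [-0.25 -0.27  0.7   2.32 -0.14  0.53  2.15]
trivab     n=6 err=0.1881 margin=0.00 [ 0.4   0.27  0.59  2.11 -0.98  0.81  2.82]
triv       n=3 err=0.1945 margin=0.00 [ 1.12  0.34 -0.22  2.15 -0.87  0.56  2.82]
out        n=2 err=0.1553 margin=0.00 [ 1.76  0.42 -0.84  2.19 -0.46  0.47  2.82]
outup      n=5 err=0.0998 margin=0.00 [ 2.26  0.23 -1.27  2.07 -0.39  0.8   2.82]
mid3       n=9 err=0.1557 margin=0.00 [ 1.39 -0.39 -0.77  2.38 -0.92  0.82  2.72]
mid4       n=9 err=0.0955 margin=0.00 [ 0.65 -0.39 -0.86  2.37 -0.55  0.62  1.78]
rest+.1    n=8 err=0.4106 margin=0.00 [ 1.07 -0.33 -1.27  2.24 -0.13  0.35  1.11]
rest       n=4 err=0.6388 margin=0.00 [ 0.42 -0.39 -1.09  2.57 -1.19  0.78  2.34]
```

```bash
cat > search.py <<'E'
from sim import *; from poses import *
import sys
L,_=fitL(D)
up=lambda z:np.array([0,0,z])
t=lambda o,y,off=0,lean=32:tgt(o,y,lean,1,off)
def cost_run(j,wps,v=.06,w=9,stop=.01):
    p,r=fk2(j,L);tot=0;mg=9
    for nm,P,Q in wps:
        n=int(max(1,np.ceil(np.linalg.norm(P-p)/v),np.ceil(np.degrees((r.inv()*Q).magnitude())/w)))
        dv=(r.inv()*Q).as_rotvec();p0,r0=p,r
        for k in range(n):
            Pk=p0+(P-p0)*(k+1)/n;Qk=r0*R.from_rotvec(dv*(k+1)/n)
            j=step(j,Pk,Qk,L,it=2);pp,rr=fk2(j,L)
            tot+=np.linalg.norm(pp-Pk)+.3*(Qk*rr.inv()).magnitude()
            mg=min(mg,np.min(np.minimum(j-lo,hi-j)))
        if tot>.3: return 10+tot,mg,j
        p,r=P,Q
    return tot,mg,j
if __name__=="__main__":
    rng=np.random.default_rng(int(sys.argv[1]))
    jb=np.array([ 0.06,-0.29,-0.25,2.41,0.26,0.51,1.  ])
    best=[]
    import time;t0=time.time()
    while time.time()-t0<150:
        n=rng.integers(1,3);par=[];w=[]
        for _ in range(n):
            q=[rng.uniform(.45,.65),rng.uniform(-.5,-.1),rng.uniform(.16,.35),rng.uniform(-60,20)];par.append(np.round(q,2).tolist());w.append(("w",*t(np.array(q[:3]),q[3])))
        ty=rng.uniform(-50,40)
        w+=[("ab",*t(TO+up(.04),ty)),("tr",*t(TO+up(-.025),ty)),("out",*t(TO+fwd(ty,-.05)+up(-.025),ty)),("outup",*t(TO+fwd(ty,-.05)+up(.1),ty))]
        c,m,j=cost_run(jb,w)
        best.append((c-.1*m,c,m,par,ty,j.round(2).tolist()))
    best.sort(key=lambda b:b[0]);print(len(best))
    for b in best[:4]:print(b)
E
nproc; for i in 1 2 3 4; do OMP_NUM_THREADS=1 python3 search.py $i & done; wait
```

```text
4
this script no longer has the robot
this script no longer has the robot
1703
(np.float64(-0.00995274282893325), np.float64(0.001903082738519899), np.float64(0.11855825567453149), [[0.6, -0.18, 0.18, -46.1]], -49.18616631090761, [0.49, -0.15, -0.23, 2.33, 0.54, 0.55, 0.56])
(np.float64(-0.009492618376234923), np.float64(0.001914559936001909), np.float64(0.11407178312236832), [[0.57, -0.2, 0.2, -54.57]], -48.41784255592306, [0.51, -0.15, -0.24, 2.34, 0.52, 0.54, 0.6])
(np.float64(-0.008337024819599824), np.float64(0.002152517032284437), np.float64(0.1048954185188426), [[0.58, -0.15, 0.31, -52.02]], -47.583325872277996, [0.45, -0.16, -0.17, 2.34, 0.52, 0.53, 0.62])
(np.float64(-0.006983125551630389), np.float64(0.002386414014069898), np.float64(0.09369539565700286), [[0.57, -0.11, 0.24, -45.66]], -46.67104882622537, [0.48, -0.16, -0.18, 2.34, 0.5, 0.52, 0.67])
1775
(np.float64(-0.009718027969150594), np.float64(0.0017849973641036977), np.float64(0.11503025333254291), [[0.54, -0.13, 0.22, -39.95]], -48.588209339684916, [0.46, -0.15, -0.19, 2.33, 0.54, 0.54, 0.58])
(np.float64(-0.0095176607633918), np.float64(0.0018934604149569048), np.float64(0.11411121178348704), [[0.56, -0.15, 0.25, -43.66]], -48.42955189055768, [0.44, -0.15, -0.17, 2.33, 0.54, 0.54, 0.58])
(np.float64(-0.009394241355356103), np.float64(0.0019171970876918354), np.float64(0.11311438443047939), [[0.57, -0.1, 0.26, -43.74]], -48.25236762766776, [0.47, -0.15, -0.19, 2.34, 0.53, 0.54, 0.6])
(np.float64(-0.00802160901224242), np.float64(0.0021501304041486816), np.float64(0.10171739416391101), [[0.64, -0.14, 0.34, -27.8]], -49.288645883987414, [0.26, -0.15, -0.02, 2.33, 0.6, 0.57, 0.5])
```

```bash
python3 - <<'E'
from search import *
j0=np.array(D[2][0])
for ty in (-48,-58,-70):
    print(ty)
    w=[("t90",np.array([.43,.26,.3]),ftool(11,32,0)*R.from_euler('z',-90,degrees=True)),("t180",np.array([.43,.3,.26]),ftool(11.7,32,1))]
    w+=[("above",*t(RO,11.7,-.12)),("grip",*t(RO,11.7)),("rest+.1",*t(RO+up(.12),11.7)),
    ("mid",*t(np.array([.52,.15,.22]),0)),("pre",*t(LO+fwd(-10.6,-.07)+up(-.025),-10.6)),("in",*t(LO+up(-.025),-10.6)),("up",*t(LO+up(.02),-10.6)),
    ("back",*t(LO+fwd(-10.6,-.10)+up(.03),-10.6)),("mid2",*t(np.array([.55,-.15,.2]),-40)),("trivab",*t(TO+up(.04),ty)),("triv",*t(TO+up(-.025),ty)),("out",*t(TO+fwd(ty,-.05)+up(-.025),ty)),("outup",*t(TO+fwd(ty,-.05)+up(.15),ty)),
    ("mid3",*t(np.array([.52,-.1,.24]),-20)),("mid4",*t(np.array([.52,.15,.24]),5)),("rest+.1",*t(RO+up(.1),11.7)),("rest",*t(RO,11.7)),("off",*t(RO,11.7,-.12))]
    run(j0,w,L)
E
```

```text
-48
t90        n=19 err=0.0000 margin=0.06 [-0.15 -0.19 -0.6   2.2   0.31  0.64 -0.77]
t180       n=19 err=0.0000 margin=0.21 [-0.33 -0.09 -0.48  2.24  0.51  0.57  0.58]
above      n=3 err=0.0000 margin=0.33 [-0.35  0.06 -0.54  2.24  0.8   0.53  0.25]
grip       n=5 err=0.0000 margin=0.26 [-0.43  0.36 -0.41  2.19  1.32  0.45 -0.19]
rest+.1    n=4 err=0.0000 margin=0.28 [-0.27  0.14 -0.56  2.11  0.76  0.57  0.38]
mid        n=7 err=0.0000 margin=0.13 [-0.13 -0.26 -0.35  2.31  0.3   0.59  0.87]
pre        n=6 err=0.0000 margin=0.15 [ 0.07 -0.08 -0.23  2.39  0.51  0.34  0.78]
in         n=3 err=0.0000 margin=0.15 [ 0.09  0.06 -0.21  2.24  0.52  0.34  0.83]
up         n=2 err=0.0000 margin=0.20 [ 0.12 -0.01 -0.23  2.19  0.36  0.45  1.  ]
back       n=4 err=0.0000 margin=0.14 [ 0.08 -0.25 -0.25  2.37  0.27  0.5   1.  ]
mid2       n=6 err=0.0000 margin=0.16 [ 0.32 -0.11 -0.37  2.25  0.56  0.65  0.43]
trivab     n=7 err=0.0000 margin=0.20 [ 0.51  0.05 -0.18  2.31  0.78  0.39  0.39]
triv       n=3 err=0.0000 margin=0.11 [ 0.43  0.19 -0.11  2.36  1.26  0.3  -0.12]
out        n=2 err=0.0000 ma
[... 3138 characters left out ...]
[ 0.42  0.17 -0.3   2.17  0.87  0.73 -0.16]
triv       n=3 err=0.0000 margin=0.36 [ 0.38  0.29 -0.26  2.21  1.07  0.65 -0.39]
out        n=2 err=0.0000 margin=0.30 [ 0.31  0.26 -0.3   2.27  1.05  0.7  -0.48]
outup      n=6 err=0.0000 margin=0.32 [ 0.38 -0.04 -0.34  2.1   0.63  0.95  0.05]
mid3       n=10 err=0.0000 margin=0.07 [ 0.13 -0.32 -0.08  2.32  0.23  0.62  1.11]
mid4       n=8 err=0.0000 margin=0.05 [-0.11 -0.3  -0.3   2.3   0.15  0.61  1.14]
rest+.1    n=8 err=0.0000 margin=0.14 [-0.16  0.19 -0.69  2.13  0.89  0.56  0.27]
rest       n=4 err=0.0000 margin=0.31 [-0.32  0.38 -0.55  2.19  1.36  0.5  -0.21]
off        n=5 err=0.0000 margin=0.31 [-0.2   0.07 -0.7   2.24  0.82  0.54  0.23]
```

```bash
python3 - <<'E'
from search import *
plan([(np.array([.43,.27,.29]),ftool(11,32,0)*R.from_euler('z',-90,degrees=True)),t(RO,11.7,-.14)],wmax=9.6)
E
```

```text
[{"tx": 0.005, "ty": 0.002, "tz": -0.004, "wx": 0.5, "wy": -0.4, "wz": -9.0, "hand": 1}, {"tx": 0.005, "ty": 0.003, "tz": -0.004, "wx": 0.4, "wy": -0.4, "wz": -9.0, "hand": 1}, {"tx": 0.004, "ty": 0.003, "tz": -0.005, "wx": 0.5, "wy": -0.4, "wz": -9.0, "hand": 1}, {"tx": 0.004, "ty": 0.004, "tz": -0.004, "wx": 0.4, "wy": -0.4, "wz": -8.9, "hand": 1}, {"tx": 0.002, "ty": 0.005, "tz": -0.004, "wx": 0.5, "wy": -0.4, "wz": -9.0, "hand": 1}, {"tx": 0.003, "ty": 0.004, "tz": -0.005, "wx": 0.4, "wy": -0.4, "wz": -9.0, "hand": 1}, {"tx": 0.001, "ty": 0.005, "tz": -0.004, "wx": 0.5, "wy": -0.4, "wz": -9.0, "hand": 1}, {"tx": 0.0, "ty": 0.006, "tz": -0.005, "wx": 0.4, "wy": -0.4, "wz": -9.0, "hand": 1}]
[{"tx": 0.0, "ty": 0.005, "tz": -0.005, "wx": 0.5, "wy": -0.4, "wz": -9.0, "hand": 1}, {"tx": -0.001, "ty": 0.005, "tz": -0.004, "wx": 0.4, "wy": -0.4, "wz": -8.9, "hand": 1}, {"tx": 0.006, "ty": -0.003, "tz": 0.006, "wx": -0.0, "wy": 0.0, "wz": -9.1, "hand": 1}, {"tx": 0.006, "ty": -0.002, "tz": 0.005, "wx": -0.1, "wy": 0.1, "wz": -9.0, "hand": 1}, {"tx": 0.006, "ty": -0.002, "tz": 0.006, "wx": 0.0, "wy": 0.0, "wz": -9.1, "hand": 1}, {"tx": 0.007, "ty": 0.0, "tz": 0.006, "wx": -0.0, "wy": 0.0, "wz": -9.1, "hand": 1}, {"tx": 0.006, "ty": 0.001, "tz": 0.006, "wx": -0.0, "wy": 0.1, "wz": -9.0, "hand": 1}, {"tx": 0.007, "ty": 0.002, "tz": 0.005, "wx": -0.1, "wy": 0.0, "wz": -9.1, "hand": 1}]
[{"tx": 0.006, "ty": 0.003, "tz": 0.006, "wx": 0.0, "wy": 0.0, "wz": -9.0, "hand": 1}, {"tx": 0.005, "ty": 0.003, "tz": 0.006, "wx": -0.0, "wy": 0.1, "wz": -9.1, "hand": 1}, {"tx": 0.005, "ty": 0.005, "tz": 0.006, "wx": -0.0, "wy": 0.0, "wz": -9.1, "hand": 1}, {"tx": 0.004, "ty": 0.005, "tz": 0.006, "wx": -0.1, "wy": 0.0, "wz": -9.0, "hand": 1}]
```

Call:
jog_arm --plan '[{"tx": 0.005, "ty": 0.002, "tz": -0.004, "wx": 0.5, "wy": -0.4, "wz": -9, "hand": 1}, {"tx": 0.005, "ty": 0.003, "tz": -0.004, "wx": 0.4, "wy": -0.4, "wz": -9, "hand": 1}, {"tx": 0.004, "ty": 0.003, "tz": -0.005, "wx": 0.5, "wy": -0.4, "wz": -9, "hand": 1}, {"tx": 0.004, "ty": 0.004, "tz": -0.004, "wx": 0.4, "wy": -0.4, "wz": -9, "hand": 1}, {"tx": 0.002, "ty": 0.005, "tz": -0.004, "wx": 0.5, "wy": -0.4, "wz": -9, "hand": 1}, {"tx": 0.003, "ty": 0.004, "tz": -0.005, "wx": 0.4, "wy": -0.4, "wz": -9, "hand": 1}, {"tx": 0.001, "ty": 0.005, "tz": -0.004, "wx": 0.5, "wy": -0.4, "wz": -9, "hand": 1}, {"tx": 0, "ty": 0.006, "tz": -0.005, "wx": 0.4, "wy": -0.4, "wz": -9, "hand": 1}]'

```text
clock: 4.18
eef_pos: [0.426, 0.2734, 0.278]
tcp_rot: [0.14, 0.714, 0.64, 0.247]
ft_force: [-0.2, -0.4, -0.2]
gripper_width: 0.0942
```

```bash
python3 - <<'E'
from search import *
o=get_obs();print(o['clock'],o['eef_pos'],o['joints'].round(2), fk2(o['joints'],L)[0])
E
```

```text
4.175 [0.42602822 0.27337603 0.27799348] [-0.06 -0.15 -0.71  2.2   0.36  0.59 -1.14] [0.43472619 0.27339124 0.28783574]
```

Joints follow the simulated branch. Carrying on.

Call:
jog_arm --plan '[{"tx": 0, "ty": 0.005, "tz": -0.005, "wx": 0.5, "wy": -0.4, "wz": -9, "hand": 1}, {"tx": -0.001, "ty": 0.005, "tz": -0.004, "wx": 0.4, "wy": -0.4, "wz": -9, "hand": 1}, {"tx": 0.006, "ty": -0.003, "tz": 0.006, "wx": 0, "wy": 0, "wz": -9, "hand": 1}, {"tx": 0.006, "ty": -0.002, "tz": 0.005, "wx": 0, "wy": 0, "wz": -9, "hand": 1}, {"tx": 0.006, "ty": -0.002, "tz": 0.006, "wx": 0, "wy": 0, "wz": -9, "hand": 1}, {"tx": 0.007, "ty": 0, "tz": 0.006, "wx": 0, "wy": 0, "wz": -9, "hand": 1}, {"tx": 0.006, "ty": 0.001, "tz": 0.006, "wx": 0, "wy": 0, "wz": -9, "hand": 1}, {"tx": 0.007, "ty": 0.002, "tz": 0.005, "wx": 0, "wy": 0, "wz": -9, "hand": 1}]'

```text
clock: 5.18
eef_pos: [0.4249, 0.305, 0.2511]
tcp_rot: [0.253, 0.204, 0.939, 0.109]
ft_force: [0.5, -0.7, 0.6]
gripper_width: 0.0938
```

Call:
jog_arm --plan '[{"tx": 0.006, "ty": 0.003, "tz": 0.006, "wx": 0, "wy": 0, "wz": -9, "hand": 1}, {"tx": 0.005, "ty": 0.003, "tz": 0.006, "wx": 0, "wy": 0, "wz": -9, "hand": 1}, {"tx": 0.005, "ty": 0.005, "tz": 0.006, "wx": 0, "wy": 0, "wz": -9, "hand": 1}, {"tx": 0.004, "ty": 0.005, "tz": 0.006, "wx": 0, "wy": 0, "wz": -9, "hand": 1}, {"tx": 0, "ty": 0, "tz": 0, "wx": 0, "wy": 0, "wz": 0, "hand": 1}]'

```text
clock: 5.8
eef_pos: [0.4225, 0.3276, 0.2238]
tcp_rot: [0.274, -0.094, 0.957, 0.026]
ft_force: [0.6, 0.3, -0.4]
gripper_width: 0.0939
```

```bash
python3 - <<'E'
from search import *
o=get_obs();print(o['clock'],o['eef_pos'],o['joints'].round(3).tolist(), fk2(o['joints'],L)[0])
cv2.imwrite("pics/wrist3.png",get_image("wrist"))
import pickle;pickle.dump(calibration("wrist"),open("w3.pkl","wb"))
plan([t(RO,11.7,-.10)])
E
```

```text
5.8 [0.42245782 0.32762406 0.22382815] [-0.258, 0.047, -0.698, 2.182, 0.73, 0.626, 0.279] [0.42636854 0.35373702 0.23563314]
[{"tx": -0.001, "ty": -0.0, "tz": 0.04, "wx": -0.3, "wy": 0.0, "wz": -0.6, "hand": 1}]
```

View pics/wrist3.png

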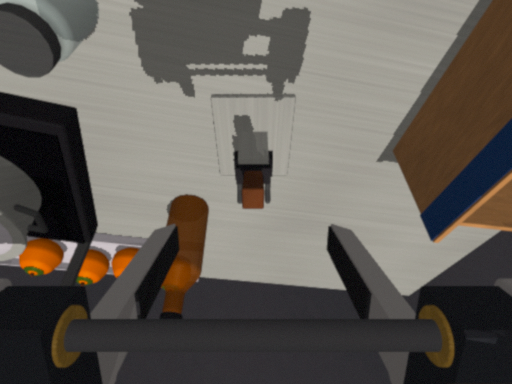

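```bash
python3 - <<'E'
from h import *
crop("pics/wrist3.png","pics/w3c.png",195,85,310,220,5)
E
```

```text
(no output)
```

View pics/w3c.png

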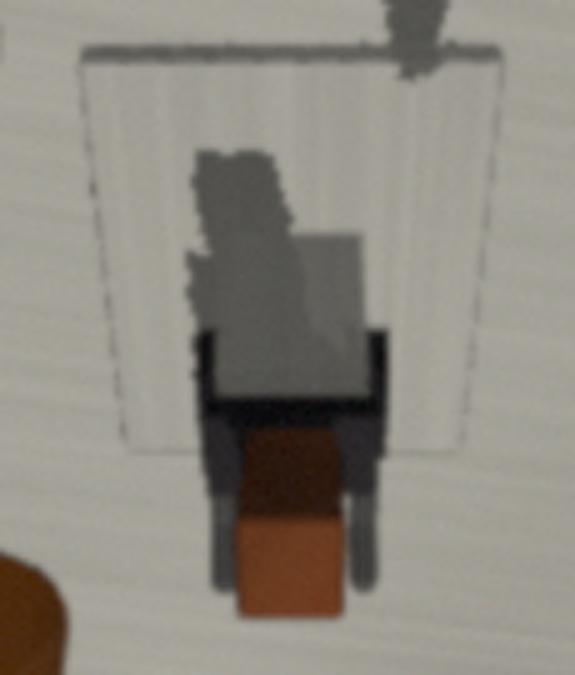

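```bash
python3 - <<'E'
import io,contextlib
with contextlib.redirect_stdout(io.StringIO()):
    from fit import *
import pickle; W=pickle.load(open("w3.pkl","rb"))
wc=lambda l:px(l,(195,85),5)
fo=[[-.065,-.05,.01],[-.065,.05,.01],[.065,-.05,.01],[.065,.05,.01]]
uv=wc([[82,63],[500,63],[128,450],[462,450]])
r1=fit("foot wrist",[(W,fo,uv)],rest)
r2=fit("all wrist",[(W,fo,uv),(W,[end],wc([[290,567]]))],rest)
r3=fit("all",[(W,fo,uv),(W,[end],wc([[290,567]])),(T,foot,tr([[110,205],[372,158],[424,497],[160,547]])),(T,tips+[end],tr([[143,130],[252,108],[163,473]])),(S,tips+[end],sr([[95,322],[150,210],[485,190]]))],rest)
print(np.r_[tf(r1,[L,end])])
o=get_obs();r=Rq(o['tcp_rot'])
for q in (r1,r3):
    G=tf(q,[g])[0]; print("grip pt",G,"yaw tool x+180",np.degrees(np.arctan2(-r.as_matrix()[1,0],-r.as_matrix()[0,0])),"in tool:",r.inv().apply(G-o['eef_pos'])+[0,0,.019])
E
```

```text
foot wrist [0.518  0.3493 0.1986] yaw deg 11.38
[[-0.8, 0.1], [1.4, -0.4], [-0.5, 0.6], [0.2, 0.3]]
all wrist [0.5185 0.349  0.202 ] yaw deg 11.57
[[-1.2, 0.6], [0.9, -0.1], [-0.5, 0.9], [0.1, 0.4], [0.3, -1.6]]
all [0.5196 0.3488 0.2017] yaw deg 11.55
[[-1.5, 1.3], [0.4, 0.6], [-0.8, 1.3], [-0.2, 0.9], [-0.2, -0.9], [-1.4, -0.2], [-1.0, -0.5], [-0.7, 0.2], [-1.3, 0.3], [-0.7, 1.1], [-0.6, 1.2], [-0.6, 1.4], [0.2, -0.6], [0.3, -0.3], [1.9, 0.3]]
[[0.56212787 0.35813464 0.04      ]
 [0.46323611 0.33823022 0.1538    ]]
grip pt [0.48272036 0.34215191 0.122     ] yaw tool x+180 11.035174643962263 in tool: [0.00178541 0.00266745 0.13836526]
grip pt [0.48430755 0.34156233 0.122     ] yaw tool x+180 11.035174643962263 in tool: [0.00056011 0.00178465 0.13913078]
```

Call:
jog_arm --plan '[{"tx": 0.001, "ty": 0.002, "tz": 0.04, "wx": -0.3, "wy": 0, "wz": -0.5, "hand": 1}, {"tx": 0, "ty": 0, "tz": 0.04, "wx": 0, "wy": 0, "wz": 0, "hand": 1}, {"tx": 0, "ty": 0, "tz": 0.035, "wx": 0, "wy": 0, "wz": 0, "hand": 1}, {"tx": 0, "ty": 0, "tz": 0.023, "wx": 0, "wy": 0, "wz": 0, "hand": 1}, {"tx": 0, "ty": 0, "tz": 0, "wx": 0, "wy": 0, "wz": 0, "hand": 1}]'

```text
clock: 6.48
eef_pos: [0.4935, 0.3436, 0.1056]
tcp_rot: [0.274, -0.097, 0.956, 0.027]
ft_force: [0.2, -0.7, 0.4]
gripper_width: 0.0939
```

```bash
sed -i 's/^cr,sr.*/YR=11.55; cr,sr=np.cos(np.radians(YR)),np.sin(np.radians(YR))/; s/^RO=.*/RO=np.array([.519+.045*cr,.349+.045*sr,.04])/' poses.py
python3 - <<'E'
from search import *
o=get_obs();print(o['clock'],o['eef_pos'],o['joints'].round(3).tolist(),t(RO,YR)[0])
G=RO+R.from_euler('z',YR,degrees=True).apply(YL);r=Rq(o['tcp_rot']);print("grasp err tool", r.inv().apply(G-o['eef_pos'])+[0,0,.019],R.from_matrix((t(RO,YR)[1].inv()*r).as_matrix()).as_rotvec(degrees=True))
cv2.imwrite("pics/wrist4.png",get_image("wrist"))
E
```

```text
6.475 [0.49347535 0.34358889 0.10564584] [-0.353, 0.379, -0.556, 2.155, 1.283, 0.537, -0.165] [0.49359357 0.34380791 0.10588709]
grasp err tool [-0.00024985  0.00017416 -0.00012031] [ 0.04916656  0.04093747 -0.07905482]
```

View pics/wrist4.png

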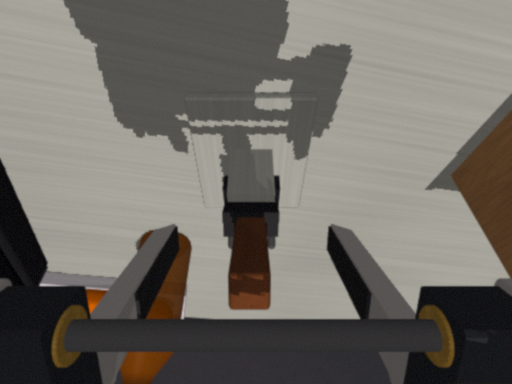

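The handle is centred between the fingers (u≈250, fingers at 178 and 328). Closing.

Call:
jog_arm --plan '[{"tx": 0, "ty": 0, "tz": 0, "wx": 0, "wy": 0, "wz": 0, "hand": -1}, {"tx": 0, "ty": 0, "tz": 0, "wx": 0, "wy": 0, "wz": 0, "hand": -1}, {"tx": 0, "ty": 0, "tz": 0, "wx": 0, "wy": 0, "wz": 0, "hand": -1}, {"tx": 0, "ty": 0, "tz": 0, "wx": 0, "wy": 0, "wz": 0, "hand": -1}, {"tx": 0, "ty": 0, "tz": 0, "wx": 0, "wy": 0, "wz": 0, "hand": -1}, {"tx": 0, "ty": 0, "tz": 0, "wx": 0, "wy": 0, "wz": 0, "hand": -1}]' --newtons 60

```text
clock: 7.28
eef_pos: [0.4934, 0.3448, 0.1067]
tcp_rot: [0.275, -0.099, 0.956, 0.028]
ft_force: [0.2, 0.1, 0.2]
gripper_width: 0.0371
```

```bash
python3 - <<'E'
from search import *
o=get_obs();print(o['clock'],o['gripper_width'],o['ft_force'],o['eef_pos'])
plan([t(RO+up(.14),YR)],vmax=.03,hand=-1)
E
```

```text
7.275 0.03707348053305518 [0.15508643 0.07171185 0.19194672] [0.49336075 0.3448229  0.10665327]
[{"tx": -0.015, "ty": -0.0, "tz": -0.024, "wx": 0.0, "wy": 0.0, "wz": 0.1, "hand": -1}, {"tx": -0.015, "ty": -0.0, "tz": -0.023, "wx": 0.0, "wy": 0.0, "wz": 0.0, "hand": -1}, {"tx": -0.014, "ty": -0.001, "tz": -0.024, "wx": 0.0, "wy": 0.1, "wz": 0.1, "hand": -1}, {"tx": -0.015, "ty": 0.0, "tz": -0.023, "wx": 0.1, "wy": -0.0, "wz": 0.0, "hand": -1}, {"tx": -0.015, "ty": -0.0, "tz": -0.024, "wx": -0.0, "wy": 0.0, "wz": 0.1, "hand": -1}]
```

Call:
jog_arm --plan '[{"tx": 0, "ty": 0, "tz": 0, "wx": 0, "wy": 0, "wz": 0, "hand": -1}, {"tx": 0, "ty": 0, "tz": 0, "wx": 0, "wy": 0, "wz": 0, "hand": -1}, {"tx": 0, "ty": 0, "tz": 0, "wx": 0, "wy": 0, "wz": 0, "hand": -1}, {"tx": 0, "ty": 0, "tz": 0, "wx": 0, "wy": 0, "wz": 0, "hand": -1}]'

```text
clock: 7.78
eef_pos: [0.4934, 0.3447, 0.1066]
tcp_rot: [0.275, -0.099, 0.956, 0.028]
ft_force: [1.5, -0.7, -1.2]
gripper_width: 0.0196
```

```bash
python3 - <<'E'
from search import *
o=get_obs();print(o['clock'],o['gripper_width'],o['ft_force'],o['eef_pos'],o['tcp_rot'])
print(t(RO,YR)[1].as_quat())
E
```

```text
7.775 0.019609550864774734 [ 1.45983282 -0.68894378 -1.15919165] [0.49335847 0.34473623 0.10660687] [ 0.27508988 -0.0989786   0.95590767  0.02773659]
[ 0.09672426 -0.95638301 -0.02773523 -0.27423842]
```

Call:
jog_arm --plan '[{"tx": -0.011, "ty": 0, "tz": -0.017, "wx": 0, "wy": 0, "wz": 0, "hand": -1}, {"tx": -0.015, "ty": 0, "tz": -0.024, "wx": 0, "wy": 0, "wz": 0, "hand": -1}, {"tx": -0.015, "ty": 0, "tz": -0.024, "wx": 0, "wy": 0, "wz": 0, "hand": -1}, {"tx": -0.016, "ty": 0, "tz": -0.025, "wx": 0, "wy": 0, "wz": 0, "hand": -1}, {"tx": -0.016, "ty": 0, "tz": -0.025, "wx": 0, "wy": 0, "wz": 0, "hand": -1}, {"tx": 0, "ty": 0, "tz": 0, "wx": 0, "wy": 0, "wz": 0, "hand": -1}]'

```text
clock: 8.52
eef_pos: [0.4946, 0.3455, 0.2448]
tcp_rot: [0.277, -0.099, 0.956, 0.028]
ft_force: [0.2, -0.3, -1.7]
gripper_width: 0.02
```

```bash
python3 - <<'E'
from search import *
o=get_obs();print(o['clock'],o['gripper_width'],o['ft_force'],o['eef_pos'],o['joints'].round(2))
cv2.imwrite("pics/side5.png",get_image("side"));cv2.imwrite("pics/top5.png",get_image("top"));cv2.imwrite("pics/wrist5.png",get_image("wrist"))
crop("pics/side5.png","pics/s5c.png",60,200,230,340,4)
crop("pics/top5.png","pics/t5c.png",100,110,220,230,5)
# predicted lifter origin from tcp
r=Rq(o['tcp_rot']);Pt,Qt=np.array([.4934,.3447,.1066]),None
print("lifter origin pred",RO+o['eef_pos']-Pt)
E
```

```text
8.525 0.0200092591317322 [ 0.24441317 -0.33410535 -1.67014365] [0.49462609 0.34554303 0.24481026] [-0.17  0.16 -0.72  2.03  0.75  0.66  0.38]
lifter origin pred [0.56431486 0.35885307 0.17821026]
```

View pics/s5c.png

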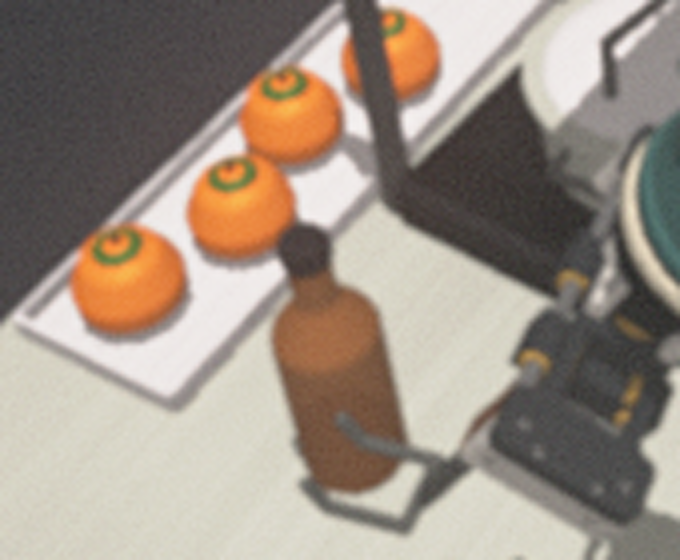

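View pics/t5c.png

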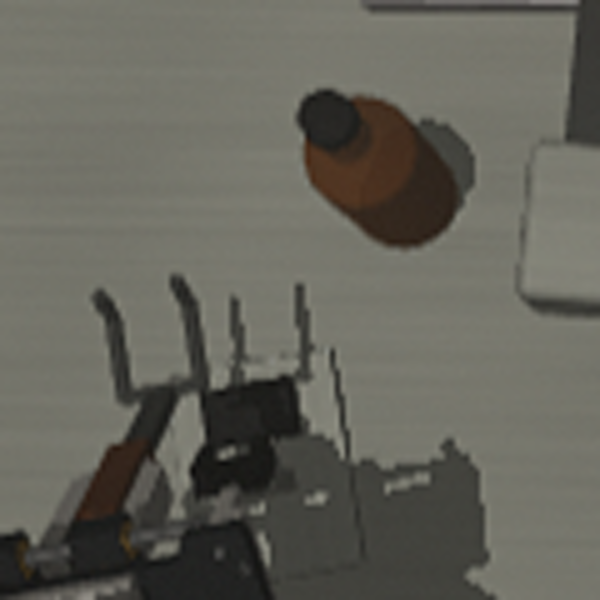

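View pics/wrist5.png

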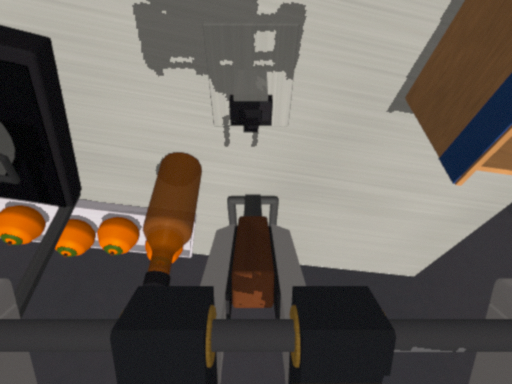

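```bash
cat > lift.py <<'E'
import io,contextlib
with contextlib.redirect_stdout(io.StringIO()):
    from fit import *
def fitlift(obs,x0,names=True):
    # x: pos3, yaw,pitch,roll deg
    def f(x):
        rr=R.from_euler('zyx',x[3:],degrees=True)
        return np.concatenate([(proj(c,rr.apply(P)+x[:3])-q).ravel() for c,P,q in obs]+[[(x[5])/2]])
    r=least_squares(f,x0,loss='soft_l1');print("lifter",r.x.round(4),"res",f(r.x)[:-1].reshape(-1,2).round(1).tolist());return r.x
PT=np.array([[.033,.02,.010],[.033,-.02,.010],[-.022,.02,-.009],[-.022,-.02,-.009]])
E
python3 - <<'E'
from lift import *
s5=lambda l:px(l,(60,200),4);t5=lambda l:px(l,(100,110),5)
fitlift([(S,PT,s5([[307,485],[341,420],[406,526],[436,470]])),(T,PT,t5([[100,297],[178,281],[126,396],[204,383]]))],[.564,.359,.178,11.5,0,0])
E
```

```text
lifter [ 0.5685  0.3608  0.1721 11.2547 -2.5354  0.4722] res [[-0.9, -0.4], [-0.2, -0.2], [0.6, 2.3], [1.5, -0.1], [-0.2, -1.3], [-0.3, -0.9], [0.4, 0.5], [0.0, 0.4]]
```

```bash
python3 - <<'E'
from search import *
G0=np.array([.4934,.3447,.1066]); o=get_obs(); r=Rq(o['tcp_rot'])
w=[t(np.array([.50,.17,.20]),0),t(LO+fwd(-10.6,-.085)+up(-.005),-10.6)]
plan(w,vmax=.04,wmax=6,hand=-1)
run(o['joints'],[("a",*t(np.array([.50,.17,.20]),0)),("b",*t(LO+fwd(-10.6,-.085)+up(-.005),-10.6))],L)
E
```

```text
[{"tx": 0.014, "ty": -0.032, "tz": -0.015, "wx": 1.2, "wy": 0.0, "wz": 2.0, "hand": -1}, {"tx": 0.013, "ty": -0.032, "tz": -0.013, "wx": 1.3, "wy": 0.0, "wz": 2.0, "hand": -1}, {"tx": 0.012, "ty": -0.033, "tz": -0.014, "wx": 1.2, "wy": 0.0, "wz": 2.0, "hand": -1}, {"tx": 0.011, "ty": -0.034, "tz": -0.012, "wx": 1.2, "wy": 0.0, "wz": 2.0, "hand": -1}, {"tx": 0.01, "ty": -0.034, "tz": -0.012, "wx": 1.3, "wy": 0.1, "wz": 2.1, "hand": -1}, {"tx": -0.005, "ty": -0.031, "tz": 0.012, "wx": 1.1, "wy": -0.0, "wz": 1.8, "hand": -1}, {"tx": -0.006, "ty": -0.03, "tz": 0.013, "wx": 1.1, "wy": -0.0, "wz": 1.8, "hand": -1}, {"tx": -0.006, "ty": -0.03, "tz": 0.014, "wx": 1.1, "wy": -0.0, "wz": 1.8, "hand": -1}]
[{"tx": -0.008, "ty": -0.029, "tz": 0.014, "wx": 1.2, "wy": -0.0, "wz": 1.8, "hand": -1}, {"tx": -0.009, "ty": -0.029, "tz": 0.014, "wx": 1.1, "wy": -0.1, "wz": 1.7, "hand": -1}]
a          n=8 err=0.0000 margin=0.13 [-0.06 -0.26 -0.49  2.36  0.31  0.56  0.78]
b          n=6 err=0.0000 margin=0.13 [ 0.11 -0.15 -0.27  2.39  0.39  0.4   0.89]
```

Call:
jog_arm --plan '[{"tx": 0.014, "ty": -0.032, "tz": -0.015, "wx": 1.2, "wy": 0, "wz": 2, "hand": -1}, {"tx": 0.013, "ty": -0.032, "tz": -0.013, "wx": 1.3, "wy": 0, "wz": 2, "hand": -1}, {"tx": 0.012, "ty": -0.033, "tz": -0.014, "wx": 1.2, "wy": 0, "wz": 2, "hand": -1}, {"tx": 0.011, "ty": -0.034, "tz": -0.012, "wx": 1.2, "wy": 0, "wz": 2, "hand": -1}, {"tx": 0.01, "ty": -0.034, "tz": -0.012, "wx": 1.3, "wy": 0.1, "wz": 2, "hand": -1}, {"tx": -0.005, "ty": -0.031, "tz": 0.012, "wx": 1.1, "wy": 0, "wz": 1.8, "hand": -1}, {"tx": -0.006, "ty": -0.03, "tz": 0.013, "wx": 1.1, "wy": 0, "wz": 1.8, "hand": -1}, {"tx": -0.006, "ty": -0.03, "tz": 0.014, "wx": 1.1, "wy": 0, "wz": 1.8, "hand": -1}]'

```text
clock: 9.68
eef_pos: [0.4606, 0.0772, 0.2416]
tcp_rot: [0.275, 0.053, 0.96, -0.015]
ft_force: [0.2, -0.0, -1.9]
gripper_width: 0.0197
```

Call:
jog_arm --plan '[{"tx": -0.008, "ty": -0.029, "tz": 0.014, "wx": 1.2, "wy": 0, "wz": 1.8, "hand": -1}, {"tx": -0.009, "ty": -0.029, "tz": 0.014, "wx": 1.1, "wy": 0, "wz": 1.8, "hand": -1}, {"tx": 0, "ty": 0, "tz": 0, "wx": 0, "wy": 0, "wz": 0, "hand": -1}]'

```text
clock: 10.05
eef_pos: [0.4819, 0.0155, 0.2263]
tcp_rot: [0.273, 0.09, 0.958, -0.026]
ft_force: [0.0, 0.9, -1.1]
gripper_width: 0.0202
```

```bash
cat > look.py <<'E'
import sys
from search import *
n=sys.argv[1]
o=get_obs();print(o['clock'],o['gripper_width'],o['ft_force'].round(1),o['eef_pos'],o['joints'].round(2))
r=Rq(o['tcp_rot'])
# lifter pose as gripped (rigid to tool since grip)
rg=Rq([0.27508988,-0.0989786,0.95590767,0.02773659]);pg=np.array([.4934,.3447,.1066])
rl=R.from_euler('z',YR,degrees=True)
po=o['eef_pos']+r.apply(rg.inv().apply(RO-pg)); ro=r*rg.inv()*rl
print("lifter pred",po.round(4),"zyx",ro.as_euler('zyx',degrees=True).round(2))
for c in sys.argv[2:]: cv2.imwrite(f"pics/{c}{n}.png",get_image(c))
E
python3 look.py 6 side top wrist; python3 - <<'E'
from h import *
crop("pics/side6.png","pics/s6c.png",170,160,300,270,6)
E
```

```text
10.05 0.020163383213560378 [ 0.   0.9 -1.1] [0.48185112 0.01546515 0.22625022] [ 0.13 -0.13 -0.35  2.33  0.4   0.46  0.84]
lifter pred [0.551  0.0012 0.1593] zyx [-10.97   0.27   0.1 ]
```

View pics/s6c.png

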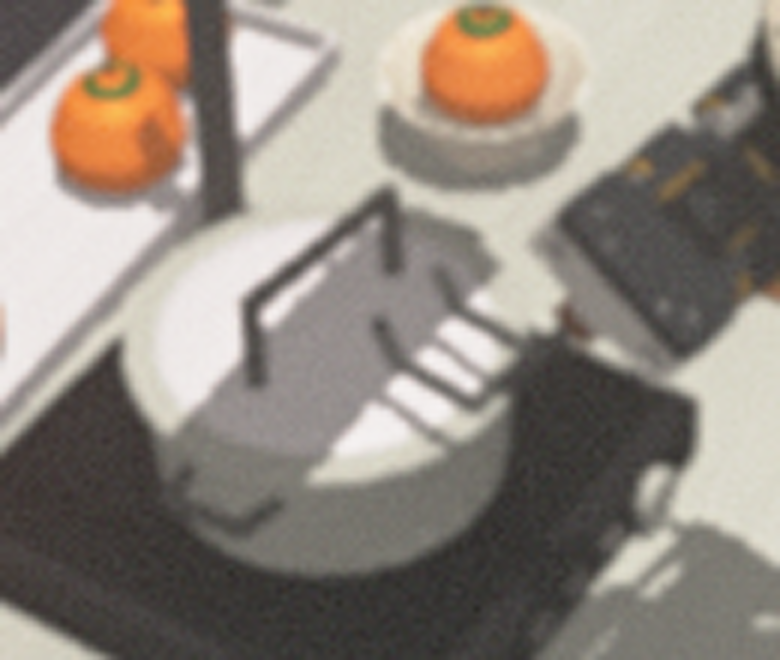

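View pics/wrist6.png

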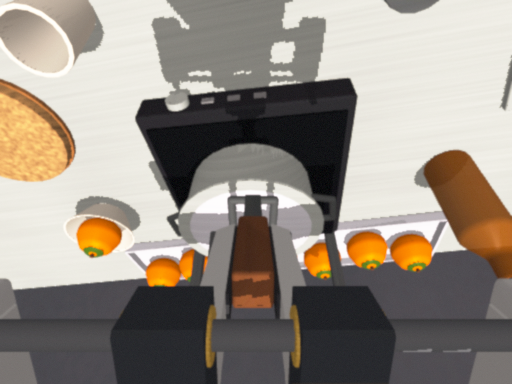

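View pics/top6.png

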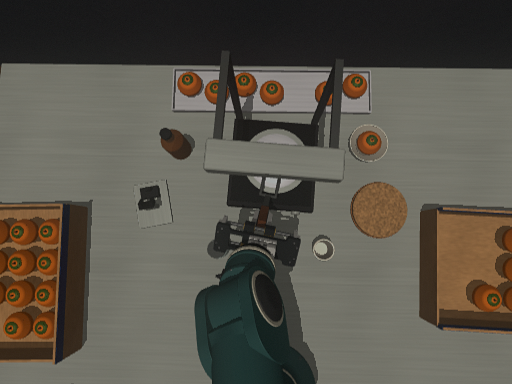

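```bash
python3 - <<'E'
from h import *
crop("pics/top6.png","pics/t6c.png",240,160,300,230,8)
E
```

```text
(no output)
```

View pics/t6c.png

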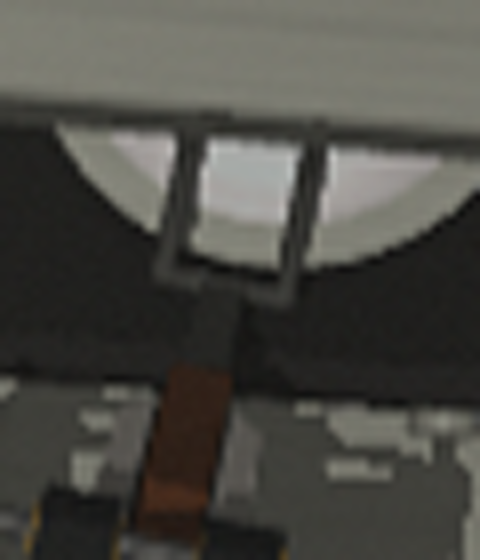

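```bash
python3 - <<'E'
from lift import *
s6=lambda l:px(l,(170,160),6);t6=lambda l:px(l,(240,160),8)
x=fitlift([(S,PT,s6([[378,322],[441,268],[474,402],[522,346]])),(T,PT[2:],t6([[170,272],[286,292]]))],[.551,.0,.16,-11,0,0])
def f(x,fixp): pass
lid2=fit("lid",[(S,[[0,.045,.166],[0,-.045,.166],[0,.045,.118],[0,-.045,.118]],s6([[255,306],[388,200],[258,382],[394,270]]))],[.63,0,-.1])
# predicted pixel of lifter pts with pred pose in side
rr=R.from_euler('z',-10.97,degrees=True)
P=rr.apply(PT)+[.551,.0012,.1593]
print(((proj(S,P)-[170,160]+.5)*6).round(0).tolist(),((proj(T,P)-[240,160]+.5)*8).round(0).tolist())
E
```

```text
lifter [  0.5573  -0.       0.1581 -14.6108  10.2945  -0.2481] res [[-1.0, -0.3], [-0.6, 0.2], [-0.2, -0.2], [2.6, 0.2], [-0.0, -0.4], [0.3, 1.1]]
lid [ 0.6346 -0.0137 -0.1742] yaw deg -9.98
[[-0.4, -0.2], [0.3, -1.1], [0.3, 0.5], [-0.1, 0.5]]
[[385.0, 319.0], [447.0, 268.0], [487.0, 410.0], [547.0, 357.0]] [[204.0, 118.0], [326.0, 143.0], [169.0, 290.0], [290.0, 315.0]]
```

```bash
cat >> search.py <<'E'
_rg=Rq([0.27508988,-0.0989786,0.95590767,0.02773659]);_pg=np.array([.4934,.3447,.1066])
def tl(o,yaw):
    rl0=R.from_euler('z',YR,degrees=True); rel=R.from_euler('z',yaw,degrees=True)*rl0.inv()
    return np.array(o)+rel.apply(_pg-RO), rel*_rg
E
sed -i 's/^LO=.*/LO=np.array([.635,-.013,.166]); YLID=-10.4/' poses.py
python3 - <<'E'
from search import *
plan([tl(LO+fwd(YLID,-.075)+up(-.025),YLID),tl(LO+fwd(YLID,-.004)+up(-.025),YLID)],vmax=.02,hand=-1)
E
```

```text
[{"tx": 0.001, "ty": -0.001, "tz": 0.011, "wx": -0.1, "wy": -0.1, "wz": -0.2, "hand": -1}, {"tx": 0.001, "ty": -0.001, "tz": 0.011, "wx": -0.0, "wy": -0.0, "wz": -0.1, "hand": -1}, {"tx": -0.015, "ty": 0.0, "tz": 0.009, "wx": -0.0, "wy": -0.0, "wz": -0.0, "hand": -1}, {"tx": -0.015, "ty": 0.0, "tz": 0.01, "wx": -0.0, "wy": -0.0, "wz": -0.0, "hand": -1}, {"tx": -0.015, "ty": 0.0, "tz": 0.009, "wx": -0.0, "wy": -0.0, "wz": -0.0, "hand": -1}, {"tx": -0.015, "ty": 0.0, "tz": 0.01, "wx": -0.0, "wy": -0.0, "wz": -0.0, "hand": -1}]
```

Call:
jog_arm --plan '[{"tx": 0.001, "ty": -0.001, "tz": 0.011, "wx": -0.1, "wy": -0.1, "wz": -0.2, "hand": -1}, {"tx": 0.001, "ty": -0.001, "tz": 0.011, "wx": 0, "wy": 0, "wz": -0.1, "hand": -1}, {"tx": -0.015, "ty": 0, "tz": 0.009, "wx": 0, "wy": 0, "wz": 0, "hand": -1}, {"tx": 0, "ty": 0, "tz": 0, "wx": 0, "wy": 0, "wz": 0, "hand": -1}]'

```text
clock: 10.7
eef_pos: [0.5104, 0.0105, 0.2092]
tcp_rot: [0.276, 0.086, 0.957, -0.025]
ft_force: [-1.2, 0.1, -2.0]
gripper_width: 0.0197
```

```bash
python3 look.py 7 side; python3 - <<'E'
from search import *
crop("pics/side7.png","pics/s7c.png",190,170,270,250,8)
plan([tl(LO+fwd(YLID,-.004)+up(-.025),YLID)],vmax=.02,hand=-1)
E
```

```text
10.7 0.01970944977581031 [-1.2  0.1 -2. ] [0.5103645  0.01046852 0.20920508] [ 0.16 -0.04 -0.36  2.3   0.5   0.4   0.77]
lifter pred [ 0.58   -0.0033  0.1426] zyx [-10.49  -0.03   0.04]
[{"tx": -0.015, "ty": 0.0, "tz": 0.01, "wx": -0.0, "wy": 0.0, "wz": -0.0, "hand": -1}, {"tx": -0.014, "ty": 0.0, "tz": 0.009, "wx": -0.0, "wy": 0.0, "wz": -0.1, "hand": -1}, {"tx": -0.015, "ty": 0.0, "tz": 0.01, "wx": -0.0, "wy": 0.0, "wz": 0.0, "hand": -1}]
```

View pics/s7c.png

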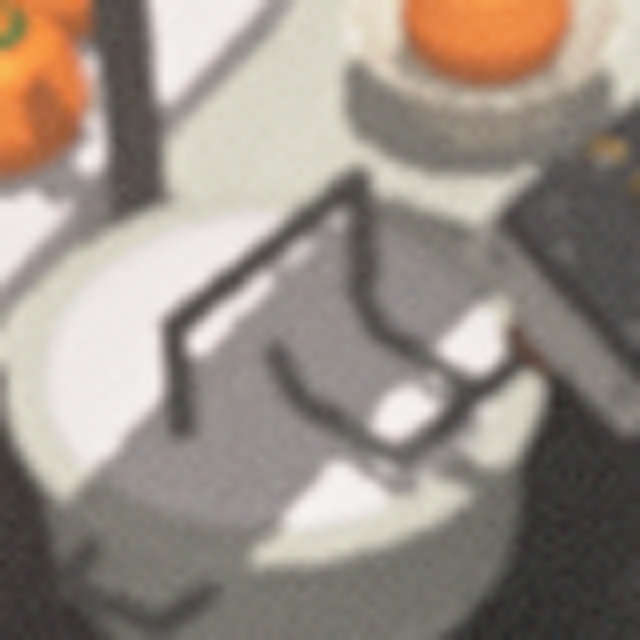

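```bash
python3 - <<'E'
from lift import *
rr=R.from_euler('z',-10.49,degrees=True)
P=rr.apply(PT)+[.58,-.0033,.1426]
print(((proj(S,P)-[190,170]+.5)*8).round(0).tolist())
s7=lambda l:px(l,(190,170),8)
fitlift([(S,PT[:3],s7([[273,348],[352,290],[398,455]]))],[.58,-.0033,.1426,-10.5,0,0])
x=least_squares(lambda d:(proj(S,P[:3]+d)-s7([[273,348],[350,290],[398,455]])).ravel().tolist()+(d/.004).tolist(),[0,0,0]);print(x.x)
lid=fit("lid",[(S,[[0,.045,.166],[0,-.045,.166],[0,.045,.118]],s7([[175,327],[357,183],[180,432]]))],[.63,0,-.1])
E
```

```text
[[284.0, 345.0], [365.0, 279.0], [417.0, 464.0], [497.0, 394.0]]
lifter [  0.6202  -0.0587   0.0763 -12.0862   4.0809   0.1417] res [[0.1, 0.2], [-0.0, -0.2], [-0.1, 0.0]]
[ 0.00345478  0.00212136 -0.00064697]
lid [ 0.6351 -0.0126 -0.1901] yaw deg -10.89
[[-0.4, 0.0], [0.2, -0.3], [0.2, 0.3]]
```

Call:
jog_arm --plan '[{"tx": -0.015, "ty": -0.001, "tz": 0.011, "wx": 0, "wy": 0, "wz": 0, "hand": -1}, {"tx": -0.014, "ty": 0, "tz": 0.009, "wx": 0, "wy": 0, "wz": 0, "hand": -1}, {"tx": -0.015, "ty": 0, "tz": 0.01, "wx": 0, "wy": 0, "wz": 0, "hand": -1}, {"tx": 0, "ty": 0, "tz": 0, "wx": 0, "wy": 0, "wz": 0, "hand": -1}]'

```text
clock: 11.25
eef_pos: [0.5622, -0.0004, 0.2066]
tcp_rot: [0.275, 0.086, 0.957, -0.025]
ft_force: [-0.0, -0.4, -2.7]
gripper_width: 0.0199
```

```bash
python3 look.py 8 side; python3 - <<'E'
from search import *
crop("pics/side8.png","pics/s8c.png",190,170,270,250,8)
plan([tl(LO+fwd(YLID,-.004)+up(.022),YLID)],vmax=.012,hand=-1)
E
```

```text
11.25 0.019896094591680378 [-0.  -0.4 -2.7] [ 5.62196897e-01 -4.38057038e-04  2.06574144e-01] [ 0.17  0.07 -0.34  2.2   0.55  0.4   0.77]
lifter pred [ 0.6318 -0.0143  0.1399] zyx [-1.053e+01  1.000e-02  4.000e-02]
[{"tx": -0.006, "ty": 0.0, "tz": -0.01, "wx": -0.0, "wy": -0.0, "wz": -0.0, "hand": -1}, {"tx": -0.007, "ty": 0.001, "tz": -0.01, "wx": -0.0, "wy": -0.0, "wz": -0.1, "hand": -1}, {"tx": -0.006, "ty": 0.0, "tz": -0.011, "wx": -0.0, "wy": -0.0, "wz": 0.0, "hand": -1}, {"tx": -0.006, "ty": 0.001, "tz": -0.01, "wx": -0.0, "wy": -0.0, "wz": -0.0, "hand": -1}]
```

View pics/s8c.png

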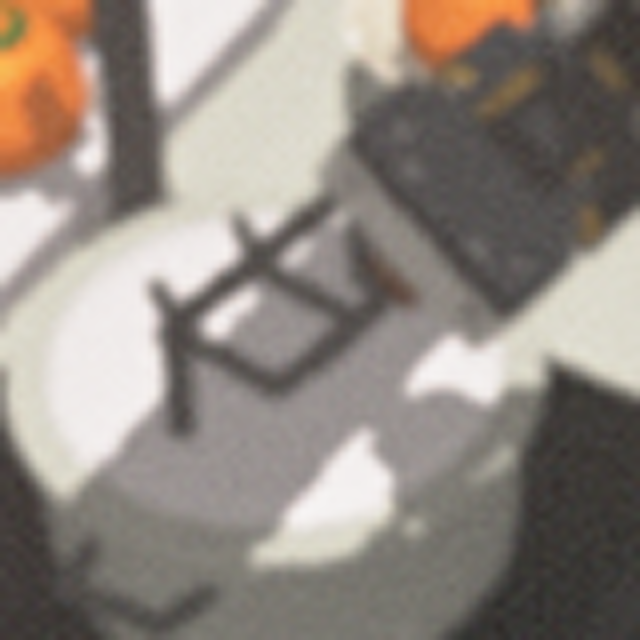

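Call:
jog_arm --plan '[{"tx": -0.006, "ty": 0, "tz": -0.01, "wx": 0, "wy": 0, "wz": 0, "hand": -1}, {"tx": -0.005, "ty": 0, "tz": -0.008, "wx": 0, "wy": 0, "wz": 0, "hand": -1}, {"tx": -0.004, "ty": 0, "tz": -0.006, "wx": 0, "wy": 0, "wz": 0, "hand": -1}, {"tx": -0.003, "ty": 0, "tz": -0.005, "wx": 0, "wy": 0, "wz": 0, "hand": -1}, {"tx": -0.003, "ty": 0, "tz": -0.005, "wx": 0, "wy": 0, "wz": 0, "hand": -1}, {"tx": -0.004, "ty": 0, "tz": -0.006, "wx": 0, "wy": 0, "wz": 0, "hand": -1}, {"tx": 0, "ty": 0, "tz": 0, "wx": 0, "wy": 0, "wz": 0, "hand": -1}]'

```text
clock: 12.18
eef_pos: [0.5615, -0.0002, 0.2545]
tcp_rot: [0.276, 0.086, 0.957, -0.025]
ft_force: [-0.3, 0.3, -3.8]
gripper_width: 0.0194
```

```bash
python3 look.py 9 side; python3 - <<'E'
from search import *
crop("pics/side9.png","pics/s9c.png",170,150,290,250,6)
E
```

```text
12.175 0.019378338318946302 [-0.3  0.3 -3.8] [ 5.61497263e-01 -2.30747918e-04  2.54520558e-01] [ 0.19 -0.01 -0.35  2.15  0.38  0.49  0.95]
lifter pred [ 0.6311 -0.0141  0.188 ] zyx [-10.51  -0.05   0.02]
```

View pics/s9c.png

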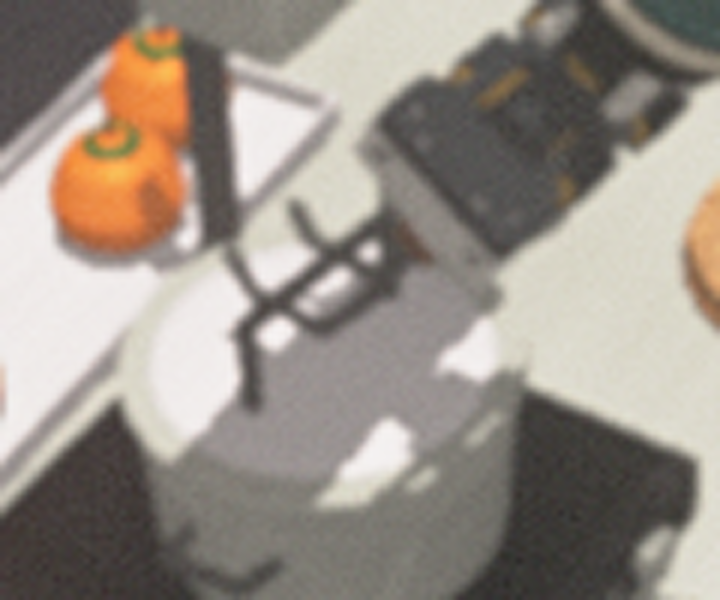

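```bash
python3 - <<'E'
from search import *
j=get_obs()['joints']
w=[tl(LO+fwd(YLID,-.03)+up(.030),YLID),tl(LO+fwd(YLID,-.11)+up(.035),YLID)]
plan(w,vmax=.015,hand=-1)
ty=-58
w2=w+[tl(np.array([.55,-.14,.20]),-36),tl(TO+up(.05),ty),tl(TO+up(-.025),ty),tl(TO+fwd(ty,-.05)+up(-.025),ty),tl(TO+fwd(ty,-.05)+up(.15),ty)]
run(j,[("w",*x) for x in w2],L)
E
```

```text
[{"tx": 0.009, "ty": 0.001, "tz": -0.011, "wx": -0.0, "wy": 0.0, "wz": -0.0, "hand": -1}, {"tx": 0.009, "ty": 0.001, "tz": -0.01, "wx": -0.0, "wy": 0.0, "wz": -0.1, "hand": -1}, {"tx": 0.011, "ty": 0.0, "tz": -0.008, "wx": -0.0, "wy": 0.0, "wz": 0.0, "hand": -1}, {"tx": 0.011, "ty": 0.0, "tz": -0.008, "wx": -0.0, "wy": 0.0, "wz": 0.0, "hand": -1}, {"tx": 0.01, "ty": 0.0, "tz": -0.007, "wx": -0.0, "wy": 0.0, "wz": 0.0, "hand": -1}, {"tx": 0.011, "ty": 0.0, "tz": -0.008, "wx": -0.0, "wy": 0.0, "wz": 0.0, "hand": -1}, {"tx": 0.011, "ty": 0.0, "tz": -0.008, "wx": -0.0, "wy": 0.0, "wz": 0.0, "hand": -1}, {"tx": 0.011, "ty": 0.0, "tz": -0.008, "wx": -0.0, "wy": 0.0, "wz": 0.0, "hand": -1}]
w          n=2 err=0.0000 margin=0.27 [ 0.21 -0.09 -0.32  2.24  0.29  0.46  1.05]
w          n=3 err=0.0000 margin=0.10 [ 0.16 -0.29 -0.32  2.38  0.19  0.51  1.08]
w          n=6 err=0.0000 margin=0.12 [ 0.44 -0.14 -0.46  2.27  0.48  0.6   0.57]
w          n=6 err=0.0000 margin=0.28 [ 0.6   0.08 -0.39  2.25  0.85  0.57  0.11]
w          n=3 err=0.0000 margin=0.27 [ 0.54  0.23 -0.34  2.3   1.21  0.5  -0.28]
w          n=2 err=0.0000 margin=0.18 [ 0.48  0.18 -0.38  2.39  1.2   0.53 -0.37]
w          n=6 err=0.0000 margin=0.20 [ 0.54 -0.16 -0.37  2.2   0.52  0.77  0.41]
```

Call:
jog_arm --plan '[{"tx": 0.004, "ty": 0, "tz": -0.006, "wx": 0, "wy": 0, "wz": 0, "hand": -1}, {"tx": 0.007, "ty": 0.001, "tz": -0.008, "wx": 0, "wy": 0, "wz": 0, "hand": -1}, {"tx": 0.01, "ty": 0.001, "tz": -0.008, "wx": 0, "wy": 0, "wz": 0, "hand": -1}, {"tx": 0.011, "ty": 0, "tz": -0.008, "wx": 0, "wy": 0, "wz": 0, "hand": -1}, {"tx": 0.011, "ty": 0, "tz": -0.008, "wx": 0, "wy": 0, "wz": 0, "hand": -1}, {"tx": 0.011, "ty": 0, "tz": -0.008, "wx": 0, "wy": 0, "wz": 0, "hand": -1}, {"tx": 0.011, "ty": 0, "tz": -0.008, "wx": 0, "wy": 0, "wz": 0, "hand": -1}, {"tx": 0.007, "ty": 0, "tz": -0.005, "wx": 0, "wy": 0, "wz": 0, "hand": -1}]'

```text
clock: 13.22
eef_pos: [0.4699, 0.0183, 0.2658]
tcp_rot: [0.276, 0.086, 0.957, -0.025]
ft_force: [-0.4, -0.8, -4.0]
gripper_width: 0.0196
```

```bash
python3 look.py 10 side; python3 - <<'E'
from search import *
ty=-58
plan([tl(np.array([.55,-.14,.195]),-36),tl(TO+up(.05),ty)],vmax=.02,wmax=3.5,hand=-1)
E
```

```text
13.225 0.019579198156146897 [-0.4 -0.8 -4. ] [0.46994874 0.01834296 0.26581295] [ 0.16 -0.22 -0.36  2.3   0.25  0.55  0.99]
lifter pred [0.5396 0.0045 0.1992] zyx [-1.05e+01 -3.00e-02  1.00e-02]
[{"tx": -0.004, "ty": -0.014, "tz": 0.003, "wx": 1.7, "wy": 0.0, "wz": 2.7, "hand": -1}, {"tx": -0.005, "ty": -0.013, "tz": 0.004, "wx": 1.7, "wy": 0.0, "wz": 2.7, "hand": -1}, {"tx": -0.006, "ty": -0.013, "tz": 0.004, "wx": 1.7, "wy": 0.0, "wz": 2.7, "hand": -1}, {"tx": -0.006, "ty": -0.013, "tz": 0.005, "wx": 1.7, "wy": 0.0, "wz": 2.7, "hand": -1}, {"tx": -0.007, "ty": -0.012, "tz": 0.005, "wx": 1.7, "wy": 0.0, "wz": 2.7, "hand": -1}, {"tx": -0.007, "ty": -0.012, "tz": 0.005, "wx": 1.7, "wy": 0.0, "wz": 2.7, "hand": -1}, {"tx": -0.008, "ty": -0.011, "tz": 0.006, "wx": 1.7, "wy": 0.1, "wz": 2.7, "hand": -1}, {"tx": -0.009, "ty": -0.01, "tz": 0.006, "wx": 1.7, "wy": -0.0, "wz": 2.7, "hand": -1}]
[{"tx": -0.004, "ty": -0.016, "tz": 0.01, "wx": 1.3, "wy": 0.0, "wz": 2.1, "hand": -1}, {"tx": -0.004, "ty": -0.015, "tz": 0.011, "wx": 1.3, "wy": 0.0, "wz": 2.0, "hand": -1}, {"tx": -0.004, "ty": -0.015, "tz": 0.011, "wx": 1.3, "wy": 0.0, "wz": 2.1, "hand": -1}, {"tx": -0.005, "ty": -0.014, "tz": 0.012, "wx": 1.3, "wy": 0.0, "wz": 2.1, "hand": -1}, {"tx": -0.006, "ty": -0.014, "tz": 0.012, "wx": 1.3, "wy": 0.0, "wz": 2.1, "hand": -1}, {"tx": -0.006, "ty": -0.013, "tz": 0.012, "wx": 1.3, "wy": 0.0, "wz": 2.0, "hand": -1}, {"tx": -0.007, "ty": -0.013, "tz": 0.012, "wx": 1.3, "wy": 0.0, "wz": 2.1, "hand": -1}, {"tx": -0.007, "ty": -0.012, "tz": 0.013, "wx": 1.3, "wy": 0.0, "wz": 2.1, "hand": -1}]
[{"tx": -0.007, "ty": -0.012, "tz": 0.013, "wx": 1.2, "wy": 0.0, "wz": 2.0, "hand": -1}]
```

View pics/side10.png

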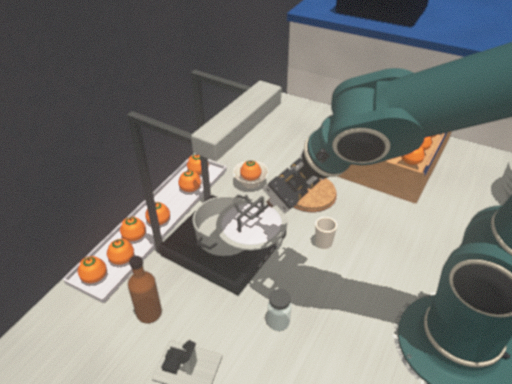

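Call:
jog_arm --plan '[{"tx": -0.002, "ty": -0.007, "tz": 0.001, "wx": 0.8, "wy": 0, "wz": 1.3, "hand": -1}, {"tx": -0.005, "ty": -0.014, "tz": 0.004, "wx": 1.7, "wy": 0, "wz": 2.7, "hand": -1}, {"tx": -0.006, "ty": -0.014, "tz": 0.004, "wx": 1.7, "wy": 0, "wz": 2.7, "hand": -1}, {"tx": -0.006, "ty": -0.013, "tz": 0.005, "wx": 1.7, "wy": 0, "wz": 2.7, "hand": -1}, {"tx": -0.007, "ty": -0.013, "tz": 0.005, "wx": 1.7, "wy": 0, "wz": 2.7, "hand": -1}, {"tx": -0.007, "ty": -0.012, "tz": 0.005, "wx": 1.7, "wy": 0, "wz": 2.7, "hand": -1}, {"tx": -0.008, "ty": -0.012, "tz": 0.006, "wx": 1.7, "wy": 0, "wz": 2.7, "hand": -1}, {"tx": -0.009, "ty": -0.011, "tz": 0.006, "wx": 1.7, "wy": 0, "wz": 2.7, "hand": -1}]'

```text
clock: 14.28
eef_pos: [0.4951, -0.0953, 0.2617]
tcp_rot: [0.264, 0.283, 0.918, -0.082]
ft_force: [0.2, -0.0, -4.6]
gripper_width: 0.0201
```

```bash
python3 look.py 11; python3 - <<'E'
from search import *
ty=-58
plan([tl(TO+up(.05),ty)],vmax=.02,wmax=3.5,hand=-1)
E
```

```text
14.275 0.020073374519815584 [ 0.2 -0.  -4.6] [ 0.49513564 -0.09528981  0.26171326] [ 0.35 -0.1  -0.42  2.21  0.52  0.64  0.53]
lifter pred [ 0.5531 -0.1363  0.1952] zyx [-3.456e+01 -4.000e-02  1.000e-02]
[{"tx": -0.003, "ty": -0.016, "tz": 0.01, "wx": 1.4, "wy": 0.0, "wz": 2.2, "hand": -1}, {"tx": -0.004, "ty": -0.016, "tz": 0.011, "wx": 1.4, "wy": 0.0, "wz": 2.2, "hand": -1}, {"tx": -0.004, "ty": -0.015, "tz": 0.011, "wx": 1.4, "wy": 0.0, "wz": 2.2, "hand": -1}, {"tx": -0.005, "ty": -0.015, "tz": 0.011, "wx": 1.3, "wy": 0.0, "wz": 2.2, "hand": -1}, {"tx": -0.006, "ty": -0.014, "tz": 0.012, "wx": 1.4, "wy": 0.0, "wz": 2.2, "hand": -1}, {"tx": -0.006, "ty": -0.014, "tz": 0.012, "wx": 1.4, "wy": 0.0, "wz": 2.2, "hand": -1}, {"tx": -0.006, "ty": -0.013, "tz": 0.013, "wx": 1.4, "wy": 0.0, "wz": 2.2, "hand": -1}, {"tx": -0.008, "ty": -0.013, "tz": 0.013, "wx": 1.4, "wy": 0.1, "wz": 2.2, "hand": -1}]
[{"tx": -0.007, "ty": -0.012, "tz": 0.013, "wx": 1.4, "wy": -0.0, "wz": 2.2, "hand": -1}]
```

Call:
jog_arm --plan '[{"tx": -0.003, "ty": -0.016, "tz": 0.01, "wx": 1.4, "wy": 0, "wz": 2.2, "hand": -1}, {"tx": -0.004, "ty": -0.016, "tz": 0.011, "wx": 1.4, "wy": 0, "wz": 2.2, "hand": -1}, {"tx": -0.004, "ty": -0.015, "tz": 0.011, "wx": 1.4, "wy": 0, "wz": 2.2, "hand": -1}, {"tx": -0.005, "ty": -0.015, "tz": 0.011, "wx": 1.3, "wy": 0, "wz": 2.2, "hand": -1}, {"tx": -0.006, "ty": -0.014, "tz": 0.012, "wx": 1.4, "wy": 0, "wz": 2.2, "hand": -1}, {"tx": -0.006, "ty": -0.014, "tz": 0.012, "wx": 1.4, "wy": 0, "wz": 2.2, "hand": -1}, {"tx": -0.006, "ty": -0.013, "tz": 0.013, "wx": 1.4, "wy": 0, "wz": 2.2, "hand": -1}, {"tx": -0.005, "ty": -0.008, "tz": 0.008, "wx": 0.8, "wy": 0, "wz": 1.3, "hand": -1}]'

```text
clock: 15.28
eef_pos: [0.4778, -0.2319, 0.2077]
tcp_rot: [0.246, 0.436, 0.856, -0.126]
ft_force: [1.2, -1.1, -4.7]
gripper_width: 0.0196
```

Call:
jog_arm --plan '[{"tx": 0, "ty": 0, "tz": 0, "wx": 0, "wy": 0, "wz": 0, "hand": -1}, {"tx": 0, "ty": 0, "tz": 0, "wx": 0, "wy": 0, "wz": 0, "hand": -1}]'

```text
clock: 15.52
eef_pos: [0.478, -0.2304, 0.2085]
tcp_rot: [0.247, 0.435, 0.857, -0.126]
ft_force: [-0.2, 0.9, -5.1]
gripper_width: 0.02
```

```bash
python3 look.py 12 side top; python3 - <<'E'
from search import *
crop("pics/side12.png","pics/s12c.png",240,130,360,230,6)
crop("pics/top12.png","pics/t12c.png",310,140,430,260,5)
E
```

```text
15.525 0.02002272291666871 [-0.2  0.9 -5.1] [ 0.47802353 -0.23040399  0.20852873] [ 0.48  0.05 -0.33  2.21  0.77  0.61  0.19]
lifter pred [ 0.519  -0.2884  0.142 ] zyx [-5.404e+01 -7.000e-02 -5.000e-02]
```

View pics/s12c.png

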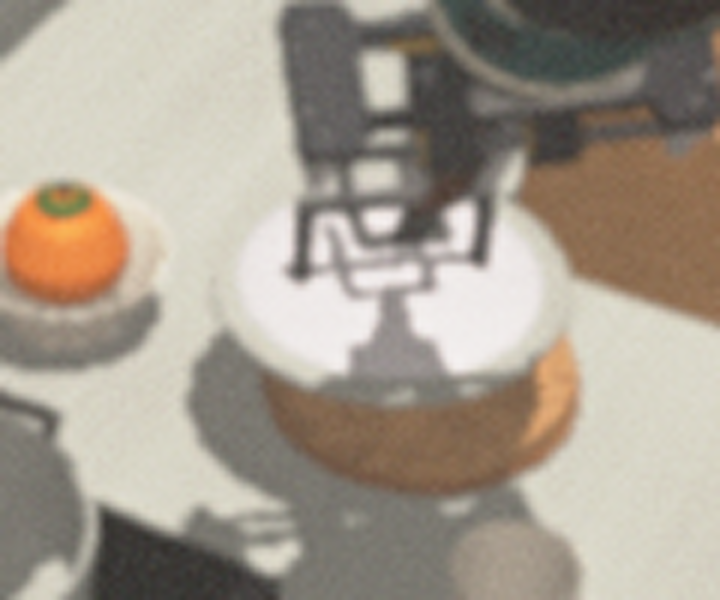

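View pics/t12c.png

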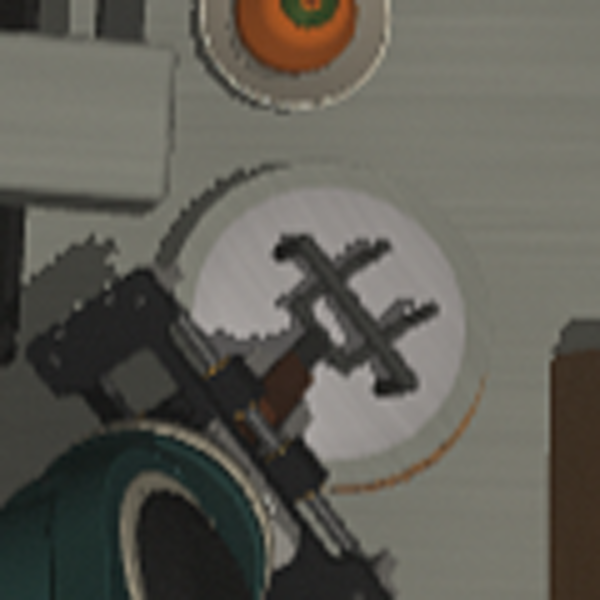

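```bash
python3 - <<'E'
from lift import *
t12=lambda l:px(l,(310,140),5);s12=lambda l:px(l,(240,130),6)
for z in (.138,.143): print("loop top",onz(T,t12([[343,317]])[0],z),"side",onz(S,s12([[394,202]])[0],z))
from search import *
ty=-54
plan([tl(TO+up(.012)+fwd(ty,-.002),ty)],vmax=.012,wmax=3.5,hand=-1)
E
```

```text
loop top [ 0.52005134 -0.2830398   0.138     ] side [ 0.52425458 -0.29078513  0.138     ]
loop top [ 0.5196306  -0.28166328  0.143     ] side [ 0.52194876 -0.28477074  0.143     ]
[{"tx": 0.002, "ty": -0.005, "tz": 0.01, "wx": -0.0, "wy": 0.0, "wz": -0.0, "hand": -1}, {"tx": 0.003, "ty": -0.004, "tz": 0.01, "wx": -0.0, "wy": 0.0, "wz": -0.0, "hand": -1}, {"tx": 0.002, "ty": -0.005, "tz": 0.01, "wx": -0.0, "wy": 0.1, "wz": -0.0, "hand": -1}, {"tx": 0.002, "ty": -0.005, "tz": 0.01, "wx": -0.0, "wy": -0.0, "wz": -0.0, "hand": -1}, {"tx": 0.003, "ty": -0.004, "tz": 0.009, "wx": -0.0, "wy": -0.0, "wz": -0.0, "hand": -1}]
```

```bash
sed -i 's/^TO=.*/TO=np.array([.509,-.322,.082])/' poses.py; python3 - <<'E'
from search import *
ty=-54
plan([tl(TO+up(.014),ty)],vmax=.012,wmax=3.5,hand=-1)
E
```

```text
[{"tx": 0.001, "ty": -0.006, "tz": 0.01, "wx": -0.0, "wy": 0.0, "wz": -0.0, "hand": -1}, {"tx": 0.002, "ty": -0.005, "tz": 0.01, "wx": -0.0, "wy": 0.0, "wz": -0.0, "hand": -1}, {"tx": 0.001, "ty": -0.006, "tz": 0.01, "wx": -0.0, "wy": 0.1, "wz": -0.0, "hand": -1}, {"tx": 0.001, "ty": -0.005, "tz": 0.01, "wx": -0.0, "wy": -0.0, "wz": -0.0, "hand": -1}, {"tx": 0.001, "ty": -0.006, "tz": 0.01, "wx": -0.0, "wy": -0.0, "wz": -0.0, "hand": -1}]
```

Call:
jog_arm --plan '[{"tx": 0.001, "ty": -0.006, "tz": 0.01, "wx": 0, "wy": 0, "wz": 0, "hand": -1}, {"tx": 0.002, "ty": -0.005, "tz": 0.01, "wx": 0, "wy": 0, "wz": 0, "hand": -1}, {"tx": 0.001, "ty": -0.006, "tz": 0.01, "wx": 0, "wy": 0, "wz": 0, "hand": -1}, {"tx": 0.001, "ty": -0.005, "tz": 0.01, "wx": 0, "wy": 0, "wz": 0, "hand": -1}, {"tx": 0.001, "ty": -0.006, "tz": 0.01, "wx": 0, "wy": 0, "wz": 0, "hand": -1}, {"tx": 0, "ty": 0, "tz": 0, "wx": 0, "wy": 0, "wz": 0, "hand": -1}, {"tx": 0, "ty": 0, "tz": 0, "wx": 0, "wy": 0, "wz": 0, "hand": -1}]'

```text
clock: 16.5
eef_pos: [0.468, -0.2646, 0.1629]
tcp_rot: [0.247, 0.435, 0.857, -0.126]
ft_force: [0.6, 0.2, -4.4]
gripper_width: 0.0198
```

```bash
python3 look.py 13 side top; python3 - <<'E'
from search import *
crop("pics/side13.png","pics/s13c.png",240,130,360,230,6)
crop("pics/top13.png","pics/t13c.png",310,140,430,260,5)
E
```

```text
16.5 0.01980736779137246 [ 0.6  0.2 -4.4] [ 0.46798531 -0.2646189   0.16294595] [ 0.5   0.13 -0.28  2.26  0.93  0.49  0.09]
lifter pred [ 0.5089 -0.3227  0.0964] zyx [-5.408e+01 -5.000e-02 -5.000e-02]
```

View pics/s13c.png

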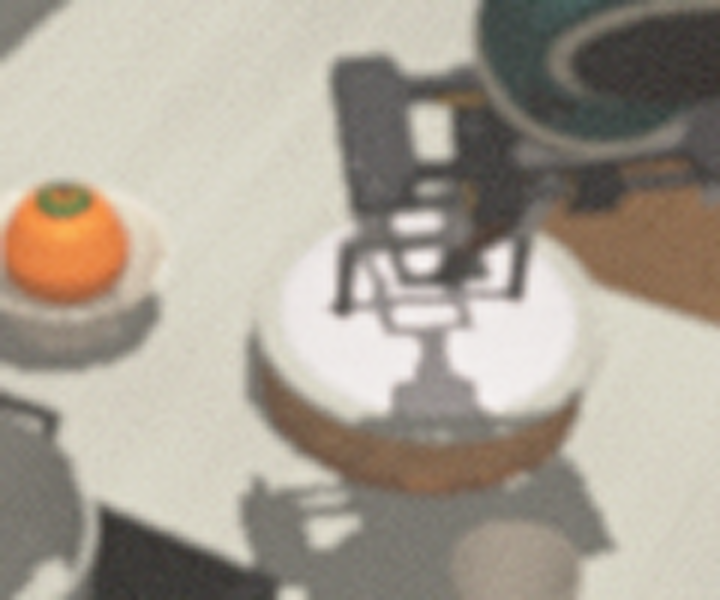

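View pics/t13c.png

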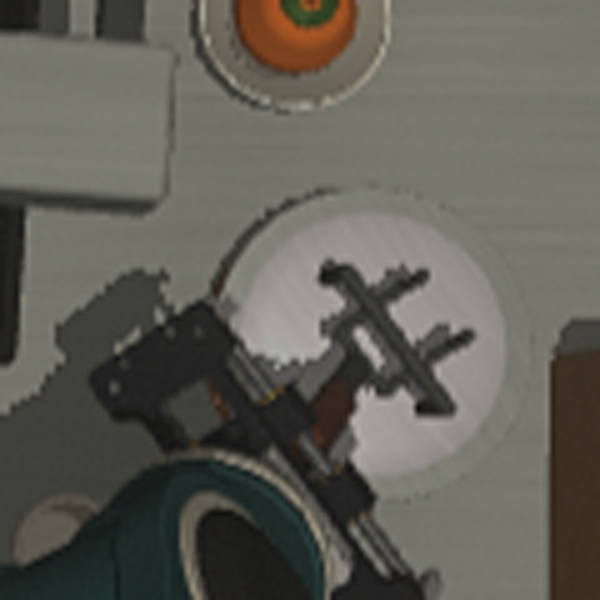

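```bash
python3 - <<'E'
from lift import *
t12=lambda l:px(l,(310,140),5);s12=lambda l:px(l,(240,130),6)
for z in (.094,.098): print("loop top",onz(T,t12([[387,342]])[0],z),"side",onz(S,s12([[436,238]])[0],z))
# lid disc centre in top: edges right 525, bottom 500, top 187
print("lid ctr top",onz(T,t12([[372,343]])[0],.046))
from search import *
plan([tl(TO+up(-.026),-54)],vmax=.006,hand=-1)
E
```

```text
loop top [ 0.51046855 -0.31876026  0.094     ] side [ 0.51398404 -0.3266567   0.094     ]
loop top [ 0.51018009 -0.31757351  0.098     ] side [ 0.51227329 -0.32191992  0.098     ]
lid ctr top [ 0.51322871 -0.32449192  0.046     ]
[{"tx": 0.003, "ty": 0.0, "tz": 0.005, "wx": -0.0, "wy": 0.0, "wz": -0.0, "hand": -1}, {"tx": 0.003, "ty": 0.0, "tz": 0.005, "wx": -0.0, "wy": 0.0, "wz": -0.0, "hand": -1}, {"tx": 0.003, "ty": 0.0, "tz": 0.005, "wx": -0.0, "wy": 0.0, "wz": -0.0, "hand": -1}, {"tx": 0.004, "ty": 0.0, "tz": 0.004, "wx": -0.0, "wy": 0.1, "wz": -0.0, "hand": -1}, {"tx": 0.003, "ty": 0.0, "tz": 0.005, "wx": -0.0, "wy": -0.0, "wz": -0.0, "hand": -1}, {"tx": 0.003, "ty": 0.0, "tz": 0.005, "wx": -0.0, "wy": -0.0, "wz": -0.1, "hand": -1}, {"tx": 0.003, "ty": 0.0, "tz": 0.005, "wx": -0.0, "wy": -0.0, "wz": 0.0, "hand": -1}]
```

Call:
jog_arm --plan '[{"tx": 0.003, "ty": 0, "tz": 0.005, "wx": 0, "wy": 0, "wz": 0, "hand": -1}, {"tx": 0.003, "ty": 0, "tz": 0.005, "wx": 0, "wy": 0, "wz": 0, "hand": -1}, {"tx": 0.002, "ty": 0, "tz": 0.003, "wx": 0, "wy": 0, "wz": 0, "hand": -1}, {"tx": 0.002, "ty": 0, "tz": 0.003, "wx": 0, "wy": 0, "wz": 0, "hand": -1}, {"tx": 0.003, "ty": 0, "tz": 0.005, "wx": 0, "wy": 0, "wz": 0, "hand": -1}, {"tx": 0.003, "ty": 0, "tz": 0.005, "wx": 0, "wy": 0, "wz": 0, "hand": -1}, {"tx": 0, "ty": 0, "tz": 0, "wx": 0, "wy": 0, "wz": 0, "hand": -1}]'

```text
clock: 17.48
eef_pos: [0.4677, -0.2649, 0.1318]
tcp_rot: [0.246, 0.435, 0.857, -0.126]
ft_force: [-0.4, 0.7, -1.2]
gripper_width: 0.0196
```

```bash
python3 look.py 14; python3 - <<'E'
from search import *
plan([tl(TO+up(-.025),-54)],vmax=.006,hand=-1)
E
```

```text
17.475 0.01963314442931921 [-0.4  0.7 -1.2] [ 0.46771543 -0.26490121  0.13175611] [ 0.47  0.19 -0.25  2.28  1.09  0.45 -0.08]
lifter pred [ 0.5086 -0.3229  0.0652] zyx [-5.408e+01  1.000e-02 -4.000e-02]
[{"tx": 0.002, "ty": 0.0, "tz": 0.003, "wx": -0.0, "wy": 0.0, "wz": -0.0, "hand": -1}, {"tx": 0.003, "ty": 0.001, "tz": 0.004, "wx": -0.1, "wy": 0.0, "wz": -0.1, "hand": -1}]
```

Call:
jog_arm --plan '[{"tx": 0.002, "ty": 0, "tz": 0.003, "wx": 0, "wy": 0, "wz": 0, "hand": -1}, {"tx": 0.002, "ty": 0, "tz": 0.004, "wx": 0, "wy": 0, "wz": 0, "hand": -1}, {"tx": 0, "ty": 0, "tz": 0, "wx": 0, "wy": 0, "wz": 0, "hand": -1}]'

```text
clock: 17.85
eef_pos: [0.4679, -0.2652, 0.1238]
tcp_rot: [0.246, 0.435, 0.857, -0.126]
ft_force: [-0.4, 0.8, -1.3]
gripper_width: 0.0197
```

```bash
python3 look.py 15 side top; python3 - <<'E'
from search import *
crop("pics/side15.png","pics/s15c.png",260,150,350,220,8)
crop("pics/top15.png","pics/t15c.png",330,160,430,260,6)
plan([tl(np.array([.509,-.322,.0578])+fwd(-54,-.055),-54)],vmax=.012,hand=-1)
E
```

```text
17.85 0.019686468447306378 [-0.4  0.8 -1.3] [ 0.46794542 -0.26524164  0.12384815] [ 0.46  0.21 -0.24  2.29  1.13  0.44 -0.13]
lifter pred [ 0.5088 -0.3233  0.0573] zyx [-5.409e+01 -1.000e-02 -5.000e-02]
[{"tx": 0.009, "ty": 0.0, "tz": -0.006, "wx": -0.0, "wy": 0.0, "wz": -0.0, "hand": -1}, {"tx": 0.01, "ty": 0.0, "tz": -0.006, "wx": -0.0, "wy": 0.0, "wz": -0.0, "hand": -1}, {"tx": 0.009, "ty": 0.0, "tz": -0.006, "wx": -0.0, "wy": 0.0, "wz": -0.0, "hand": -1}, {"tx": 0.01, "ty": 0.001, "tz": -0.006, "wx": -0.0, "wy": 0.1, "wz": -0.1, "hand": -1}, {"tx": 0.009, "ty": -0.0, "tz": -0.006, "wx": -0.1, "wy": -0.0, "wz": 0.0, "hand": -1}]
```

View pics/s15c.png

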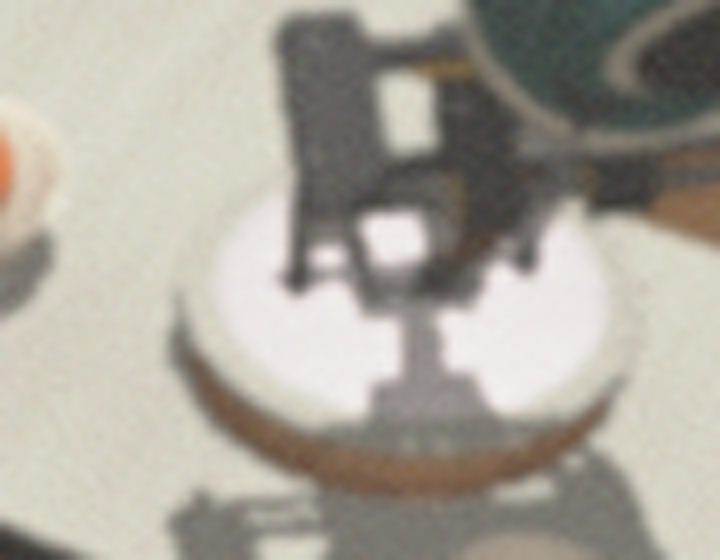

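View pics/t15c.png

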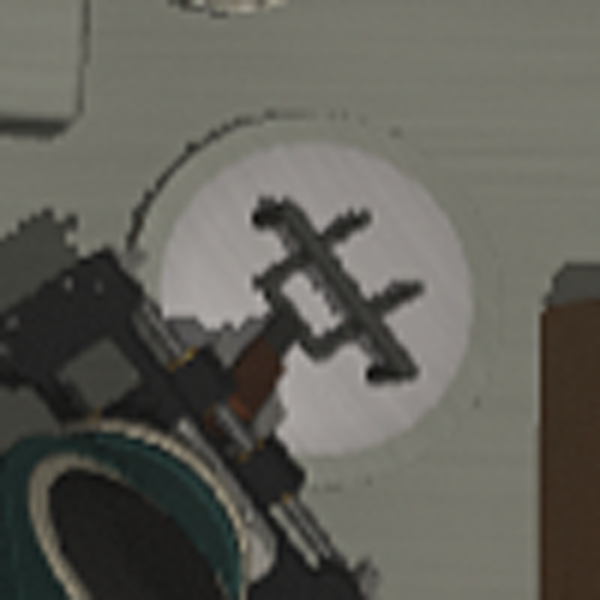

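Call:
jog_arm --plan '[{"tx": 0.009, "ty": 0, "tz": -0.006, "wx": 0, "wy": 0, "wz": 0, "hand": -1}, {"tx": 0.01, "ty": 0, "tz": -0.006, "wx": 0, "wy": 0, "wz": 0, "hand": -1}, {"tx": 0.009, "ty": 0, "tz": -0.006, "wx": 0, "wy": 0, "wz": 0, "hand": -1}, {"tx": 0.01, "ty": 0, "tz": -0.006, "wx": 0, "wy": 0, "wz": 0, "hand": -1}, {"tx": 0.009, "ty": 0, "tz": -0.006, "wx": 0, "wy": 0, "wz": 0, "hand": -1}, {"tx": 0, "ty": 0, "tz": 0, "wx": 0, "wy": 0, "wz": 0, "hand": -1}]'

```text
clock: 18.7
eef_pos: [0.435, -0.2196, 0.1247]
tcp_rot: [0.247, 0.434, 0.857, -0.126]
ft_force: [0.6, -0.7, -2.5]
gripper_width: 0.0199
```

```bash
python3 look.py 16 side top; python3 - <<'E'
from search import *
crop("pics/side16.png","pics/s16c.png",260,150,350,220,8)
crop("pics/top16.png","pics/t16c.png",330,160,430,260,6)
E
```

```text
18.7 0.019928795051028046 [ 0.6 -0.7 -2.5] [ 0.43499037 -0.21964853  0.12472839] [ 0.4   0.13 -0.28  2.38  1.13  0.48 -0.23]
lifter pred [ 0.476  -0.2777  0.0582] zyx [-5.404e+01 -4.000e-02 -6.000e-02]
```

View pics/t16c.png

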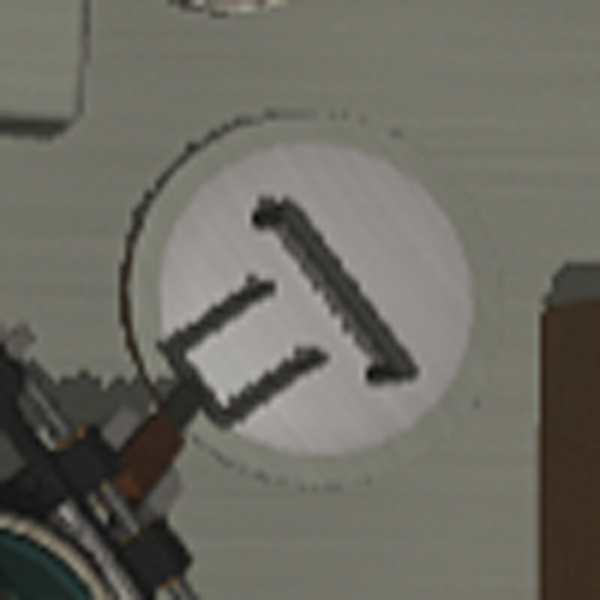

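View pics/s16c.png

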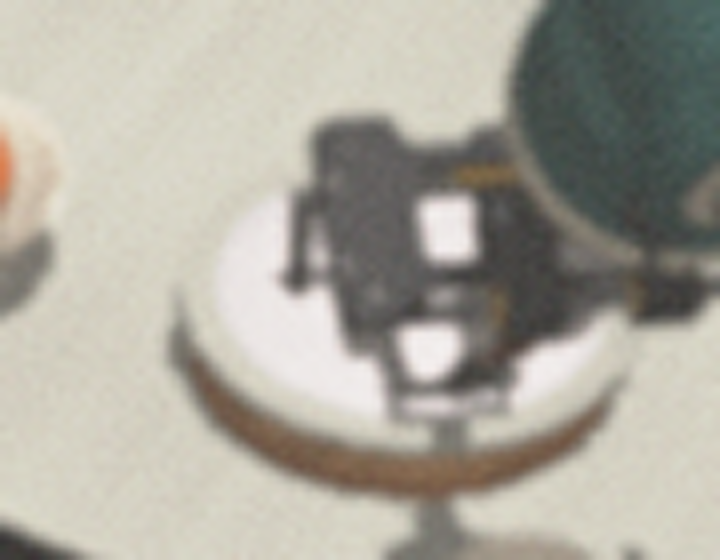

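```bash
python3 - <<'E'
from search import *
o=get_obs();j=o['joints'];c=np.array([.476,-.2777,.0582])
w=[tl(c+up(.14)+fwd(-54,-.005),-52),tl(np.array([.54,-.1,.21]),-22),tl(np.array([.54,.12,.21]),0),tl(RO+up(.13)+fwd(YR,-.01),YR),tl(RO+up(.08),YR),tl(RO,YR)]
run(j,[("w",*x) for x in w],L)
plan(w[:4],vmax=.05,wmax=7,hand=-1)
E
```

```text
w          n=5 err=0.0000 margin=0.19 [ 0.46 -0.18 -0.24  2.31  0.54  0.63  0.5 ]
w          n=6 err=0.0000 margin=0.16 [ 0.21 -0.23 -0.19  2.33  0.29  0.54  0.99]
w          n=7 err=0.0000 margin=0.13 [ 0.01 -0.23 -0.37  2.32  0.23  0.53  1.03]
w          n=8 err=0.0000 margin=0.19 [-0.09  0.12 -0.77  2.12  0.76  0.6   0.37]
w          n=2 err=0.0000 margin=0.37 [-0.16  0.23 -0.71  2.14  0.99  0.56  0.16]
w          n=3 err=0.0000 margin=0.33 [-0.28  0.39 -0.59  2.19  1.37  0.52 -0.22]
[{"tx": -0.023, "ty": -0.001, "tz": -0.041, "wx": -0.4, "wy": 0.0, "wz": -0.6, "hand": -1}, {"tx": -0.024, "ty": -0.001, "tz": -0.04, "wx": -0.3, "wy": 0.1, "wz": -0.6, "hand": -1}, {"tx": -0.023, "ty": -0.001, "tz": -0.041, "wx": -0.4, "wy": -0.0, "wz": -0.6, "hand": -1}, {"tx": 0.013, "ty": 0.025, "tz": -0.011, "wx": -3.2, "wy": -0.0, "wz": -5.1, "hand": -1}, {"tx": 0.011, "ty": 0.027, "tz": -0.01, "wx": -3.2, "wy": -0.0, "wz": -5.1, "hand": -1}, {"tx": 0.009, "ty": 0.028, "tz": -0.008, "wx": -3.2, "wy": -0.0, "wz": -5.0, "hand": -1}, {"tx": 0.006, "ty": 0.029, "tz": -0.006, "wx": -3.1, "wy": -0.0, 
[... 219 characters left out ...]
ty": 0.046, "tz": -0.008, "wx": -3.0, "wy": -0.0, "wz": -4.6, "hand": -1}, {"tx": 0.008, "ty": 0.047, "tz": -0.006, "wx": -2.9, "wy": -0.0, "wz": -4.7, "hand": -1}, {"tx": 0.005, "ty": 0.048, "tz": -0.003, "wx": -2.9, "wy": -0.0, "wz": -4.6, "hand": -1}, {"tx": 0.002, "ty": 0.044, "tz": 0.008, "wx": -1.2, "wy": -0.0, "wz": -2.0, "hand": -1}, {"tx": -0.0, "ty": 0.045, "tz": 0.01, "wx": -1.3, "wy": -0.0, "wz": -1.9, "hand": -1}, {"tx": -0.002, "ty": 0.044, "tz": 0.01, "wx": -1.2, "wy": -0.0, "wz": -2.0, "hand": -1}, {"tx": -0.003, "ty": 0.044, "tz": 0.011, "wx": -1.2, "wy": -0.0, "wz": -2.0, "hand": -1}]
[{"tx": -0.004, "ty": 0.043, "tz": 0.012, "wx": -1.3, "wy": -0.0, "wz": -1.9, "hand": -1}]
```

Call:
jog_arm --plan '[{"tx": -0.01, "ty": 0, "tz": -0.02, "wx": 0, "wy": 0, "wz": 0, "hand": -1}, {"tx": -0.02, "ty": -0.001, "tz": -0.034, "wx": -0.4, "wy": 0, "wz": -0.6, "hand": -1}, {"tx": -0.02, "ty": -0.001, "tz": -0.034, "wx": -0.4, "wy": 0, "wz": -0.6, "hand": -1}, {"tx": -0.02, "ty": -0.001, "tz": -0.034, "wx": -0.4, "wy": 0, "wz": -0.6, "hand": -1}, {"tx": 0.013, "ty": 0.025, "tz": -0.011, "wx": -3.2, "wy": 0, "wz": -5.1, "hand": -1}, {"tx": 0.011, "ty": 0.027, "tz": -0.01, "wx": -3.2, "wy": 0, "wz": -5.1, "hand": -1}, {"tx": 0.009, "ty": 0.028, "tz": -0.008, "wx": -3.2, "wy": 0, "wz": -5, "hand": -1}, {"tx": 0.006, "ty": 0.029, "tz": -0.006, "wx": -3.1, "wy": 0, "wz": -5.1, "hand": -1}]'

```text
clock: 19.8
eef_pos: [0.4659, -0.1009, 0.2742]
tcp_rot: [0.269, 0.229, 0.933, -0.067]
ft_force: [1.0, -0.4, -1.8]
gripper_width: 0.0198
```

Call:
jog_arm --plan '[{"tx": 0.004, "ty": 0.03, "tz": -0.005, "wx": -3.2, "wy": -0.1, "wz": -5.1, "hand": -1}, {"tx": 0.016, "ty": 0.044, "tz": -0.01, "wx": -2.9, "wy": 0, "wz": -4.7, "hand": -1}, {"tx": 0.013, "ty": 0.046, "tz": -0.008, "wx": -3, "wy": 0, "wz": -4.6, "hand": -1}, {"tx": 0.008, "ty": 0.047, "tz": -0.006, "wx": -2.9, "wy": 0, "wz": -4.7, "hand": -1}, {"tx": 0.005, "ty": 0.048, "tz": -0.003, "wx": -2.9, "wy": 0, "wz": -4.6, "hand": -1}, {"tx": 0.002, "ty": 0.044, "tz": 0.008, "wx": -1.2, "wy": 0, "wz": -2, "hand": -1}]'

```text
clock: 20.55
eef_pos: [0.4712, 0.166, 0.2688]
tcp_rot: [0.278, -0.023, 0.96, 0.005]
ft_force: [0.8, -0.8, -1.3]
gripper_width: 0.0196
```

```bash
python3 look.py 17 side; python3 - <<'E'
from search import *
plan([tl(RO+up(.13)+fwd(YR,-.005),YR),tl(RO+up(.08),YR)],vmax=.04,wmax=7,hand=-1)
E
```

```text
20.55 0.019589451981750605 [ 0.8 -0.8 -1.3] [0.47122107 0.16595735 0.2688028 ] [ 0.05 -0.15 -0.57  2.23  0.33  0.56  0.85]
lifter pred [0.5423 0.168  0.2024] zyx [ 2.45 -0.17 -0.06]
[{"tx": -0.001, "ty": 0.034, "tz": 0.008, "wx": -0.9, "wy": 0.0, "wz": -1.5, "hand": -1}, {"tx": -0.002, "ty": 0.035, "tz": 0.009, "wx": -1.0, "wy": 0.1, "wz": -1.5, "hand": -1}, {"tx": -0.003, "ty": 0.034, "tz": 0.009, "wx": -0.9, "wy": -0.0, "wz": -1.5, "hand": -1}, {"tx": -0.004, "ty": 0.033, "tz": 0.01, "wx": -0.9, "wy": 0.0, "wz": -1.4, "hand": -1}, {"tx": -0.005, "ty": 0.034, "tz": 0.01, "wx": -1.0, "wy": 0.0, "wz": -1.5, "hand": -1}, {"tx": 0.011, "ty": -0.0, "tz": 0.023, "wx": 0.0, "wy": 0.0, "wz": -0.0, "hand": -1}, {"tx": 0.012, "ty": -0.0, "tz": 0.022, "wx": 0.0, "wy": 0.0, "wz": -0.0, "hand": -1}]
```

View pics/side17.png

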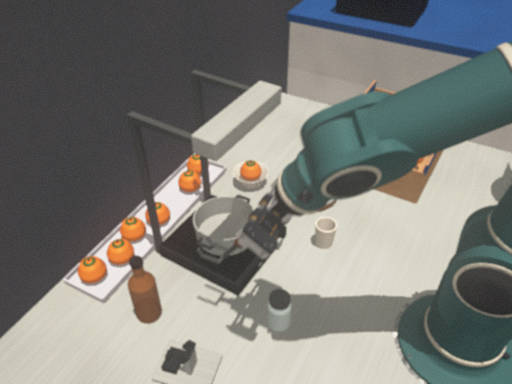

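Call:
jog_arm --plan '[{"tx": -0.001, "ty": 0.034, "tz": 0.008, "wx": -0.9, "wy": 0, "wz": -1.5, "hand": -1}, {"tx": -0.002, "ty": 0.035, "tz": 0.009, "wx": -1, "wy": 0.1, "wz": -1.5, "hand": -1}, {"tx": -0.003, "ty": 0.034, "tz": 0.009, "wx": -0.9, "wy": 0, "wz": -1.5, "hand": -1}, {"tx": -0.004, "ty": 0.033, "tz": 0.01, "wx": -0.9, "wy": 0, "wz": -1.4, "hand": -1}, {"tx": -0.005, "ty": 0.034, "tz": 0.01, "wx": -1, "wy": 0, "wz": -1.5, "hand": -1}, {"tx": 0.011, "ty": 0, "tz": 0.023, "wx": 0, "wy": 0, "wz": 0, "hand": -1}, {"tx": 0, "ty": 0, "tz": 0, "wx": 0, "wy": 0, "wz": 0, "hand": -1}, {"tx": 0, "ty": 0, "tz": 0, "wx": 0, "wy": 0, "wz": 0, "hand": -1}]'

```text
clock: 21.6
eef_pos: [0.4931, 0.338, 0.2121]
tcp_rot: [0.275, -0.095, 0.956, 0.026]
ft_force: [0.9, -0.1, -0.8]
gripper_width: 0.0201
```

```bash
python3 look.py 18 wrist; python3 - <<'E'
from search import *
print(RO,YR)
plan([tl(RO+up(.055),YR)],vmax=.03,wmax=7,hand=-1)
E
```

```text
21.6 0.020108699349214346 [ 0.9 -0.1 -0.8] [0.49306335 0.33796768 0.21210115] [-0.13  0.21 -0.77  2.08  0.88  0.64  0.26]
lifter pred [0.5629 0.3507 0.1455] zyx [ 1.108e+01  1.000e-02 -3.000e-02]
[0.56308877 0.35801004 0.04      ] 11.55
[{"tx": 0.013, "ty": 0.003, "tz": 0.022, "wx": -0.1, "wy": 0.0, "wz": -0.2, "hand": -1}, {"tx": 0.013, "ty": 0.004, "tz": 0.022, "wx": -0.2, "wy": 0.0, "wz": -0.2, "hand": -1}]
```

View pics/wrist18.png

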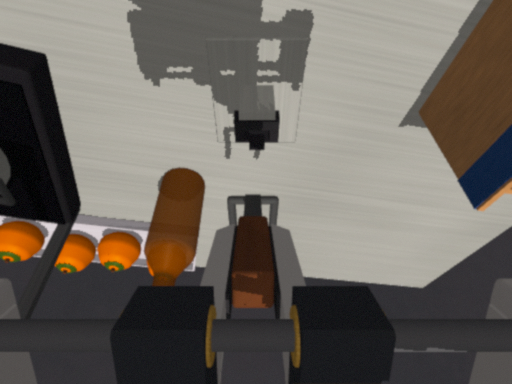

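Call:
jog_arm --plan '[{"tx": 0, "ty": 0.007, "tz": 0, "wx": -0.3, "wy": 0, "wz": -0.4, "hand": -1}, {"tx": 0.013, "ty": 0, "tz": 0.022, "wx": 0, "wy": 0, "wz": 0, "hand": -1}, {"tx": 0.01, "ty": 0, "tz": 0.017, "wx": 0, "wy": 0, "wz": 0, "hand": -1}, {"tx": 0, "ty": 0, "tz": 0, "wx": 0, "wy": 0, "wz": 0, "hand": -1}, {"tx": 0, "ty": 0, "tz": 0, "wx": 0, "wy": 0, "wz": 0, "hand": -1}]'

```text
clock: 22.28
eef_pos: [0.4929, 0.3458, 0.1672]
tcp_rot: [0.275, -0.1, 0.956, 0.028]
ft_force: [0.4, 0.6, -2.3]
gripper_width: 0.0199
```

```bash
python3 look.py 19 ; python3 - <<'E'
from search import *
plan([tl(RO+up(.002),YR)],vmax=.012,wmax=7,hand=-1)
E
```

```text
22.275 0.0199030864937024 [ 0.4  0.6 -2.3] [0.49285387 0.34578326 0.16724814] [-0.2   0.29 -0.72  2.11  1.06  0.6   0.08]
lifter pred [0.5626 0.3592 0.1007] zyx [11.63 -0.02  0.04]
[{"tx": 0.006, "ty": -0.0, "tz": 0.01, "wx": 0.0, "wy": 0.0, "wz": 0.0, "hand": -1}, {"tx": 0.006, "ty": -0.0, "tz": 0.01, "wx": 0.0, "wy": 0.0, "wz": 0.0, "hand": -1}, {"tx": 0.007, "ty": -0.001, "tz": 0.01, "wx": 0.0, "wy": 0.0, "wz": 0.0, "hand": -1}, {"tx": 0.006, "ty": 0.0, "tz": 0.01, "wx": 0.1, "wy": 0.0, "wz": 0.0, "hand": -1}, {"tx": 0.006, "ty": -0.0, "tz": 0.01, "wx": -0.0, "wy": 0.0, "wz": 0.0, "hand": -1}]
```

Call:
jog_arm --plan '[{"tx": 0.006, "ty": -0.001, "tz": 0.01, "wx": 0, "wy": 0, "wz": 0, "hand": -1}, {"tx": 0.006, "ty": 0, "tz": 0.01, "wx": 0, "wy": 0, "wz": 0, "hand": -1}, {"tx": 0.006, "ty": 0, "tz": 0.01, "wx": 0, "wy": 0, "wz": 0, "hand": -1}, {"tx": 0.006, "ty": 0, "tz": 0.01, "wx": 0, "wy": 0, "wz": 0, "hand": -1}, {"tx": 0.004, "ty": 0, "tz": 0.007, "wx": 0, "wy": 0, "wz": 0, "hand": -1}, {"tx": 0, "ty": 0, "tz": 0, "wx": 0, "wy": 0, "wz": 0, "hand": -1}]'

```text
clock: 23.02
eef_pos: [0.4941, 0.3445, 0.1116]
tcp_rot: [0.275, -0.099, 0.956, 0.028]
ft_force: [0.1, -0.4, -1.5]
gripper_width: 0.0196
```

```bash
python3 look.py 20 wrist ; python3 - <<'E'
from search import *
plan([tl(RO+up(.000),YR)],vmax=.012,wmax=7,hand=-1)
E
```

```text
23.025 0.019557561299555683 [ 0.1 -0.4 -1.5] [0.49414404 0.34447834 0.11159406] [-0.28  0.38 -0.64  2.15  1.29  0.57 -0.15]
lifter pred [0.5638 0.3579 0.045 ] zyx [11.6   0.03  0.  ]
[{"tx": 0.003, "ty": 0.0, "tz": 0.004, "wx": 0.0, "wy": -0.0, "wz": 0.0, "hand": -1}]
```

View pics/wrist20.png

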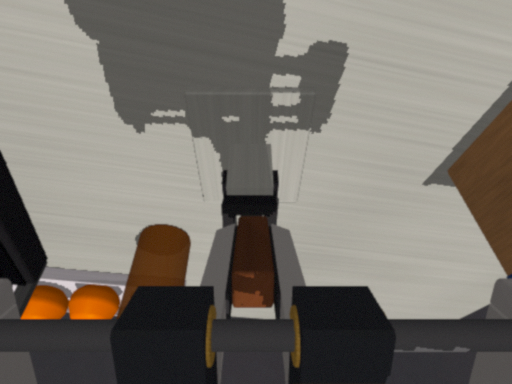

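The stem is seated in the cradle with no contact force. The last 5 mm come next, then release.

Call:
jog_arm --plan '[{"tx": 0.003, "ty": 0, "tz": 0.004, "wx": 0, "wy": 0, "wz": 0, "hand": -1}, {"tx": 0, "ty": 0, "tz": 0, "wx": 0, "wy": 0, "wz": 0, "hand": -1}, {"tx": 0, "ty": 0, "tz": 0, "wx": 0, "wy": 0, "wz": 0, "hand": -1}]'

```text
clock: 23.45
eef_pos: [0.4936, 0.3444, 0.1065]
tcp_rot: [0.275, -0.099, 0.956, 0.028]
ft_force: [0.3, 0.0, -0.9]
gripper_width: 0.0198
```

```bash
python3 look.py 21
```

```text
23.45 0.019838485497141716 [ 0.3  0.  -0.9] [0.49362322 0.34437133 0.1065345 ] [-0.29  0.39 -0.63  2.15  1.31  0.56 -0.17]
lifter pred [0.5633 0.3578 0.0399] zyx [11.61  0.03  0.  ]
```

Call:
jog_arm --plan '[{"tx": 0, "ty": 0, "tz": 0, "wx": 0, "wy": 0, "wz": 0, "hand": -0.4}, {"tx": 0, "ty": 0, "tz": 0, "wx": 0, "wy": 0, "wz": 0, "hand": 0}, {"tx": 0, "ty": 0, "tz": 0, "wx": 0, "wy": 0, "wz": 0, "hand": 0.5}, {"tx": 0, "ty": 0, "tz": 0, "wx": 0, "wy": 0, "wz": 0, "hand": 1}, {"tx": 0, "ty": 0, "tz": 0, "wx": 0, "wy": 0, "wz": 0, "hand": 1}, {"tx": 0, "ty": 0, "tz": 0, "wx": 0, "wy": 0, "wz": 0, "hand": 1}, {"tx": 0, "ty": 0, "tz": 0, "wx": 0, "wy": 0, "wz": 0, "hand": 1}, {"tx": 0, "ty": 0, "tz": 0, "wx": 0, "wy": 0, "wz": 0, "hand": 1}]'

```text
clock: 24.45
eef_pos: [0.4937, 0.3443, 0.1064]
tcp_rot: [0.275, -0.099, 0.956, 0.028]
ft_force: [-0.0, -0.4, 0.2]
gripper_width: 0.0928
```

```bash
python3 look.py 22 wrist
```

```text
24.45 0.09277731723549659 [-0.  -0.4  0.2] [0.49367011 0.34431304 0.10644577] [-0.29  0.39 -0.63  2.15  1.31  0.56 -0.18]
lifter pred [0.5633 0.3577 0.0398] zyx [11.6   0.03  0.  ]
```

View pics/wrist22.png

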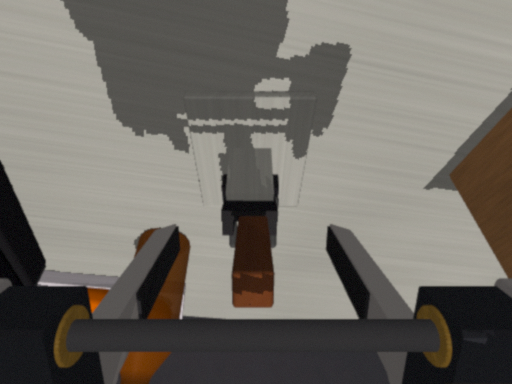

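The handle is free and looks almost the same as before the grasp. Backing out along the fingers.

Call:
jog_arm --plan '[{"tx": 0, "ty": 0, "tz": -0.02, "wx": 0, "wy": 0, "wz": 0, "hand": 1}, {"tx": 0, "ty": 0, "tz": -0.035, "wx": 0, "wy": 0, "wz": 0, "hand": 1}, {"tx": 0, "ty": 0, "tz": -0.04, "wx": 0, "wy": 0, "wz": 0, "hand": 1}, {"tx": 0, "ty": 0, "tz": -0.04, "wx": 0, "wy": 0, "wz": 0, "hand": 1}, {"tx": 0, "ty": 0, "tz": -0.02, "wx": 0, "wy": 0, "wz": 0, "hand": 1}, {"tx": 0, "ty": 0, "tz": 0, "wx": 0, "wy": 0, "wz": 0, "hand": 1}, {"tx": 0, "ty": 0, "tz": 0, "wx": 0, "wy": 0, "wz": 0, "hand": 1}]'

```text
clock: 25.38
eef_pos: [0.4133, 0.3273, 0.2372]
tcp_rot: [0.275, -0.099, 0.956, 0.028]
ft_force: [-0.3, -0.7, -0.8]
gripper_width: 0.0939
```

```bash
python3 look.py 23 side top wrist; python3 - <<'E'
from h import *
a=cv2.imread("pics/side23.png");b=cv2.imread("pics/top23.png")
crop("pics/side23.png","pics/s23c.png",135,310,235,384,7)
crop("pics/wrist23.png","pics/w23c.png",195,60,310,220,4)
E
```

```text
25.375 0.09393991456128957 [-0.3 -0.7 -0.8] [0.41329567 0.327272   0.2371976 ] [-0.13  0.01 -0.83  2.18  0.67  0.64  0.34]
lifter pred [0.4829 0.3406 0.1705] zyx [11.58  0.05 -0.02]
```

View pics/side23.png

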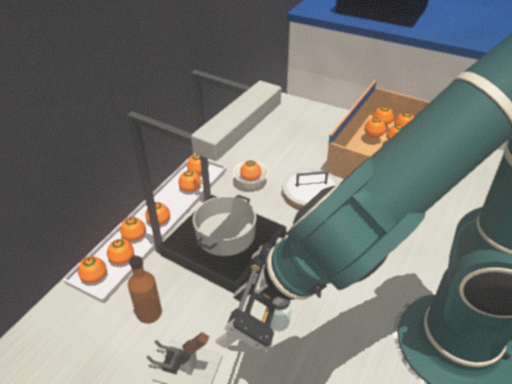

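View pics/top23.png

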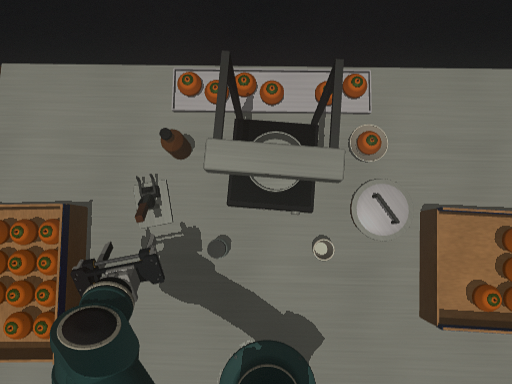

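View pics/s23c.png

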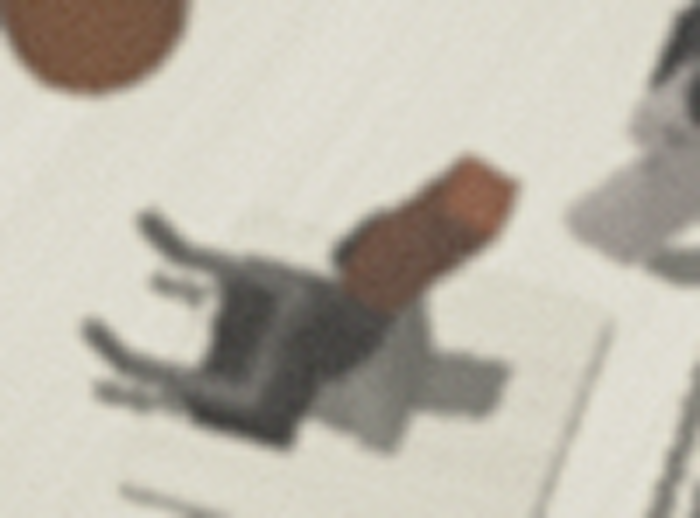

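View pics/w23c.png

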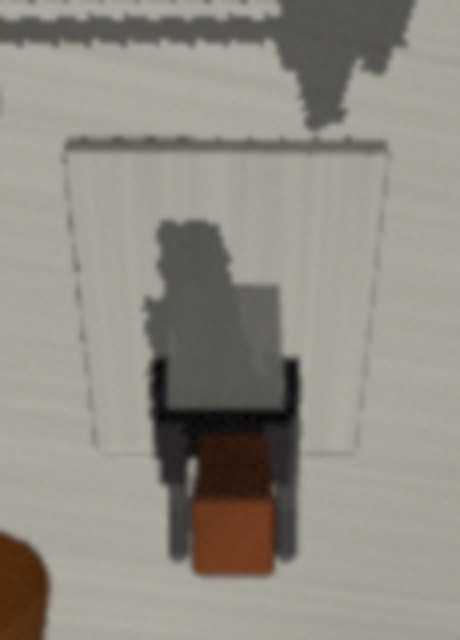

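```bash
python3 - <<'E'
from lift import *
crop("pics/top23.png","pics/t23c.png",330,160,430,260,6)
E
python3 - <<'E'
from h import *
T=calibration("top");print(onz(T,(385,208),.082))
close_job()
E
```

```text
[ 0.51124847 -0.31683331  0.082     ]
the job is handed in; nothing more can be done
```

I finished the whole task and handed the job in at about 25.5 s, inside the 72 s limit. `close_job` gives no verdict, so the results below are from my own last checks.

**What I did:** I took the lifter from its rest, passed the prongs under the loop and lifted the lid about 2 cm. I drew it back from under the bar and carried it level to the trivet. I set it down, unhooked the lifter, put it back in its rest, let go and backed away.

**Last checks**
- **Lid:** in the final top view the middle of the loop is at (0.511, -0.317). The trivet centre, from the two cameras averaged, is (0.511, -0.317). While placing, single views differed by up to about 7 mm, still well inside the 25 mm allowed. The lid looks flat in both views.
- **Lifter:** it stands in the rest within about 2 mm of its first picture and leans the same way, with the gripper open and clear.
- **Pan, bottle, bowl, jar and cup:** I saw no shift by eye. The jar is partly hidden by the arm in the last side view, but it shows in place from above. I did not measure these.
- **Contacts:** the force readings never suggested a hit on the hob or bar, but contact was not measured directly.

**What went wrong:**
- The first move calls were refused because their rows left out some fields. Nothing moved.
- The first approach then ran two joints to their limits. I turned the gripper half round, which gives the same grasp, and used that for the rest of the job.

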